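# Weigh the good castings and scrap the rejects

## Robot

A 6-joint arm with a two-finger parallel gripper is mounted at the origin on the work surface. World frame = base frame: x ahead of the robot, y to its left, z up, the work surface at z = 0. Lengths are in m, angles in rad, forces in N, time in s.
With the tool pointing down it reaches from about 0.4 to 0.825 m from the base axis. Payload 7 kg.
Tool frame: the origin (TCP) lies at the very end of the fingers, on their centre line; the grasp point (between the pads) lies 19 mm behind it; z points along the fingers, y is the direction in which the jaws open and shut (so a half turn about z gives the same grasp; the last joint's range is limited). The gripper opens to 88 mm and grips with 3 to 60 N. Pads are 19 mm wide; open, the fingers measure 130 mm over their backs; the gripper's body (78 mm by 193 mm) begins 47 mm behind the grasp point.
Start: joints at [1.52, 0.359, 0.012, 0, -1.224, -0.288], TCP at [0.224, 0.637, 0.227] pointing down, gripper open.
Joint ranges: [-3.07, 3.07], [-1.43, 2.12], [-1.02, 1.25], [-3.03, 1.67], [-3.05, -0], [-3.03, 3.03]. Speed limits (rad/s): [2.39, 2.39, 3.01, 3.14, 3.14, 3.14].

## Interface

Orientations are given as [roll, pitch, yaw] about the fixed x, y, z axes, in that order (R = Rz(yaw) Ry(pitch) Rx(roll)).
In Python, from bench import * gives the robot as it stands. The module is installed in compiled form; this text tells all that it offers.
- The arm moves only by the tool apply_moves, never from a script. Its argument "plan" is a list of rows, each a list of 7 numbers: the turn, a rotation vector about the tool's x, y, z in units of 10 degrees (1.0 is 10 degrees), then the shift along the tool's x, y, z in units of 25 mm (1.0 is 25 mm), then the closure, from 0 (fully open) to 1 (shut). A call has 1 to 12 rows; each row shifts and turns the commanded pose from where the row before left it, along the tool's axes as they then stand; what a row does not reach is not made up. A row lasts 1/8 s, in which the tool goes at most 62.5 mm and 10.7 degrees, less where a joint would pass 70% of its speed; a pose out of reach is approached as far as the arm can. A call is refused whole if a number of a shift passes 1 or a number of a turn 1, either way. A call with a gripper value outside its range is refused whole. The fingers move at their own pace and stop on an object; "newtons" is the grip in N (left out, the last holds). Time passes only in rows, so rows that do not move let the fingers close. It gives the time, the measured TCP pose, the force and the opening at its end, in the units of the state.
- observe(): the state, without advancing time (a new reading comes with each control period).
- get_image(name): name is "scene" or "top" or "wrist"; returns (picture, depth): 384x512x3 uint8, red, green, blue; 384x512 float32, m along the optical axis (not along the pixel's ray), 0 where there is no reading.
- camera_info(name): a dict with "vfov" (degrees; the focal length in pixels is half the picture's height over the tangent of half this angle, whatever the lens; pixels are square), "cx", "cy" (the principal point, pixels), "camera_from_world" (4x4, takes a point from world to camera coordinates). Camera axes: x right, y up, looking along -z (the intrinsics and any distortion apply to the point x, -y, -z); pixel columns grow to the right and rows downward; lengths in m; the calibration is good to about 2 mm. A picture is of the moment at which its call begins: read the wrist's pose just before it. camera_info takes no time and is no camera call; for the wrist camera it gives the pose at the moment of the call.
- sign_off(): hands the job in, once; it reports no verdict.
The state is a dict: "time_s": time; "joints": joint angles; "qvel": joint speeds; "joint_efforts": joint torques, N m; "ee_pos": TCP position; "ee_rot": TCP orientation; "ft_force": force on the tool from outside, world axes, zero at the start; "moment": the same for the moment, N m; "grip_width": opening from 0.0 (shut) to 1.0 (fully open).
Only numpy, scipy, OpenCV 4.12 (cv2) and the standard library are available. Lean on these libraries where they do the work, as an engineer would, in place of code of your own. Each camera call takes 0.05 s, during which the arm holds its last target.

## Task

First check the balance: stand the brass check weight upright in the centre of the pan, let go until the pan has settled, then put the weight back upright on its wooden block. Then stand the empty weighing cup upright in the centre of the pan and let go of it, and only after that put every good casting (plain round) into the cup; every reject (the sprue stub still sticking out of its rim) goes into the wooden scrap box, at any time. Work gently so that the pan never bottoms out, do not knock the check weight over, and leave the jar, the bur block and the screwdriver alone.

Things in the scene. Friction and masses are not known exactly. Their poses are not given: they have to be found in the camera images.
- balance: grey bench balance, housing 160 (x) by 170 (y) by 35 mm high, fixed to the bench, with a round steel pan over its middle; origin at the centre of its underside, the dark display on its -x face
- pan_center (a point): centre of the pan's upper face (a small dark dot marks it); the pan is a flat steel disc 120 mm in diameter, 4 mm thick, no rim, its upper face 57 mm above the bench when empty; it stays level and sinks straight down on a spring when loaded
- pan (a joint): how far the pan has sunk, m: 0 empty, spring about 350 N/m (the check weight sinks it 5 to 6 mm, cup and castings up to about 7 mm), hard stop at 0.018; above 0.017 counts as bottomed out
- check_weight: brass check weight, 200 g: upright cylinder 32 mm in diameter and 26 mm high, with a knob 20 mm in diameter on a neck above it, its top 42 mm above the underside; origin at the centre of its underside, z up
- weight_stand: dark wooden block 70 by 70 by 12 mm, fixed to the bench, the flat place where the check weight lives; origin at the centre of its underside, z up
- cup: straight-sided round aluminium weighing cup, 66 mm outside diameter, 34 mm high, wall and floor 3 mm, open at the top, 90 g; origin at the centre of its underside, z up
- scrap_box: open wooden scrap box 120 (x) by 150 (y) by 50 mm high, walls and floor 4 mm, fixed to the bench; origin at the centre of its underside
- mat: black rubber inspection mat 170 (x) by 270 (y) by 4 mm, fixed to the bench, on which the castings lie flat, face up, at the start; origin at the centre of its underside
- flux_jar: bystander: small jar 52 mm in diameter, 60 mm high; leave alone; origin at the centre of its underside
- bur_block: bystander: pale wooden block 60 by 100 by 35 mm with upright burs to 69 mm; leave alone; origin at the centre of its underside
- file_tool: bystander: small screwdriver with a wooden handle, lying on the far side of the bench; leave alone
- good1: good casting (may be absent): cast bronze disc 28 mm across, 10 mm thick, plus a raised centre 18 mm across and 2 mm high (12 mm in all), about 50 g; origin at the centre of its underside, z out of the raised face. Plain round rim, nothing sticking out.
- good2: good casting (may be absent): cast bronze disc 28 mm across, 10 mm thick, plus a raised centre 18 mm across and 2 mm high (12 mm in all), about 50 g; origin at the centre of its underside, z out of the raised face. Plain round rim, nothing sticking out.
- good3: good casting (may be absent): cast bronze disc 28 mm across, 10 mm thick, plus a raised centre 18 mm across and 2 mm high (12 mm in all), about 50 g; origin at the centre of its underside, z out of the raised face. Plain round rim, nothing sticking out.
- reject1: reject casting (may be absent): cast bronze disc 28 mm across, 10 mm thick, plus a raised centre 18 mm across and 2 mm high (12 mm in all), about 50 g; origin at the centre of its underside, z out of the raised face. Marked by the sprue left on: a round stub 10 mm thick, axis 5 mm above the underside, out of the rim along its own +x to 34 mm from the disc's centre.
- reject2: reject casting (may be absent): cast bronze disc 28 mm across, 10 mm thick, plus a raised centre 18 mm across and 2 mm high (12 mm in all), about 50 g; origin at the centre of its underside, z out of the raised face. Marked by the sprue left on: a round stub 10 mm thick, axis 5 mm above the underside, out of the rim along its own +x to 34 mm from the disc's centre.
- reject3: reject casting (may be absent): cast bronze disc 28 mm across, 10 mm thick, plus a raised centre 18 mm across and 2 mm high (12 mm in all), about 50 g; origin at the centre of its underside, z out of the raised face. Marked by the sprue left on: a round stub 10 mm thick, axis 5 mm above the underside, out of the rim along its own +x to 34 mm from the disc's centre.
There are look-alikes about, which are no part of the job. Several things look just like the cup: the one meant starts farthest from the robot's base.

How it is judged:
On the way, in this order (a step that is already met when the one before it is completed fails the run):
1. the check weight stands upright, released and at rest, within 12 mm of the pan's centre, and the pan has sunk under it (horizontal distance between check_weight and pan_center below 0.012 m and angle between check_weight's own z axis and vertical below 0.1 rad and value of joint pan above 0.004 m and z of check_weight in the frame of pan_center between -0.003 and 0.004 m and linear speed of check_weight below 0.02 m/s and contact force between the fingers and check_weight below 0.1 N), for 0.5 s.
2. the check weight stands upright and released on its wooden block again, and the empty pan has risen (x of check_weight in the frame of weight_stand between -0.025 and 0.025 m and y of check_weight in the frame of weight_stand between -0.025 and 0.025 m and z of check_weight in the frame of weight_stand between 0.008 and 0.018 m and angle between check_weight's own z axis and vertical below 0.1 rad and contact force between the fingers and check_weight below 0.1 N and value of joint pan below 0.0015 m), for 0.3 s.
3. the cup, with no casting in it, stands upright and released within 12 mm of the pan's centre (horizontal distance between cup and pan_center below 0.012 m and angle between cup's own z axis and vertical below 0.1 rad and z of cup in the frame of pan_center between -0.003 and 0.004 m and linear speed of cup below 0.02 m/s and contact force between the fingers and cup below 0.1 N and horizontal distance between each of good1, good2, good3, reject1, reject2, reject3 and cup above 0.036 m), for 0.3 s.
At the end, for the whole second after the job is handed in: Check weight upright on its block (within 25 mm of the block's middle each way); cup upright on the pan within 12 mm of its centre; all good castings at rest in the cup, all rejects at rest in the scrap box; everything released (x of check_weight in the frame of weight_stand between -0.025 and 0.025 m and y of check_weight in the frame of weight_stand between -0.025 and 0.025 m and z of check_weight in the frame of weight_stand between 0.008 and 0.018 m and angle between each of check_weight, cup's own z axis and vertical below 0.1 rad and contact force between the fingers and check_weight below 0.1 N and horizontal distance between cup and pan_center below 0.012 m and z of cup in the frame of pan_center between -0.003 and 0.004 m and linear speed of cup below 0.02 m/s and contact force between the fingers and cup below 0.1 N and horizontal distance between each of good1, good2, good3 and cup below 0.033 m and z of good1 in the frame of cup between -0.002 and 0.045 m and linear speed of each of good1, good2, good3, reject1, reject2, reject3 below 0.03 m/s and z of good2 in the frame of cup between -0.002 and 0.045 m and z of good3 in the frame of cup between -0.002 and 0.045 m and x of reject1 in the frame of scrap_box between -0.06 and 0.06 m and y of reject1 in the frame of scrap_box between -0.075 and 0.075 m and z of each of reject1, reject2, reject3 in the frame of scrap_box below 0.05 m and x of reject2 in the frame of scrap_box between -0.06 and 0.06 m and y of reject2 in the frame of scrap_box between -0.075 and 0.075 m and x of reject3 in the frame of scrap_box between -0.06 and 0.06 m and y of reject3 in the frame of scrap_box between -0.075 and 0.075 m); the robot touches nothing.
It fails at once if a bystander (jar, bur block or screwdriver) is moved more than 30 mm (distance of any of flux_jar, bur_block, file_tool from where it was at the start of the episode above 0.03 m).
It fails at once if the check weight is knocked over (angle between check_weight's own z axis and vertical above 0.9 rad).
It fails at once if the pan is bottomed out (sunk more than 17 mm) (value of joint pan above 0.017 m).
Of good1, good2, good3 only 2 to 3 are there at a start; the rules pass over those that are not, and their reading is None.
Of reject1, reject2, reject3 only 1 to 3 are there at a start; the rules pass over those that are not, and their reading is None.
At some moment in a run one of good1, good2, good3, reject1, reject2, reject3, cup may be knocked a few centimetres aside while the robot is not near it.
It also fails if it takes over 210 s, if anything falls off the work surface, if the arm or the gripper's body presses on something with over 40 N, if the wrist force passes 120 N, or if a joint passes its speed limit or range.

## Working session

There is one attempt and no reset: what is moved stays moved. The work goes in short steps, Python scripts to look and compute and a tool call to move; the robot and the scene stay as the last step left them, time stands still between calls to the robot, and variables do not carry over. Pictures are saved under pics/ and viewed, and the job is handed in when it is done.

Besides the shell and the picture viewer there is one more tool, called after "Call:" in YAML: its name, and indented under it one key for each argument. apply_moves: Moves the arm, as the interface text tells. Its arguments: {"type":"object","properties":{"plan":{"type":"array","items":{"type":"array","items":{"type":"number"}}},"newtons":{"type":"number"}},"required":["plan"]}

```bash
ls; mkdir -p pics
python3 - <<'E'
from bench import *
import cv2, numpy as np
np.set_printoptions(precision=4,suppress=True)
s=observe();print(s)
for n in ["scene","top","wrist"]:
    i=camera_info(n);print(n,i)
    p,d=get_image(n)
    cv2.imwrite(f"pics/{n}0.png",p[:,:,::-1]); np.save(f"pics/{n}0.npy",d)
E
```

```text
pics
{'time_s': 0.0, 'joints': array([ 1.5201,  0.3594,  0.0111, -0.0004, -1.2241, -0.2881]), 'qvel': array([-0.0011,  0.0002, -0.0004, -0.0013,  0.0002,  0.0001]), 'joint_efforts': array([ -0.0011, -58.2714,  29.3059,   6.997 ,   0.0069,  -0.0002]), 'ee_pos': array([0.2242, 0.6361, 0.2256]), 'ee_rot': array([ 3.1399, -0.0002, -0.3389]), 'ft_force': array([ 0.7204, -0.0186, -0.4748]), 'moment': array([ 0.0718, -0.0236,  0.0229]), 'grip_width': 0.9948734855992553}
scene {'vfov': 43.19188012610645, 'cx': 262.59384841160085, 'cy': 191.9454871241304, 'camera_from_world': array([[-0.7159,  0.6981, -0.0064,  0.4009],
       [-0.4534, -0.458 ,  0.7646,  0.1827],
       [ 0.5309,  0.5503,  0.6445, -1.5456],
       [ 0.    ,  0.    ,  0.    ,  1.    ]])}
top {'vfov': 42.31252729446176, 'cx': 250.25490055401173, 'cy': 187.8438364852095, 'camera_from_world': array([[-0.0279, -0.9996, -0.0002, -0.0096],
       [ 0.9946, -0.0278,  0.1002, -0.4983],
       [-0.1002,  0.0026,  0.995 , -1.4656],
       [ 0.    ,  0.    ,  0.    ,  1.    ]])}
wrist {'vfov': 61.02888105576965, 'cx': 251.60867405950606, 'cy': 190.92760992729362, 'camera_from_world': array([[-0.3324, -0.9431,  0.0019,  0.6742],
       [ 0.9096, -0.3212, -0.2635,  0.0334],
       [ 0.2491, -0.0859,  0.9647, -0.3896],
       [ 0.    ,  0.    ,  0.    ,  1.    ]])}
```

View pics/top0.png

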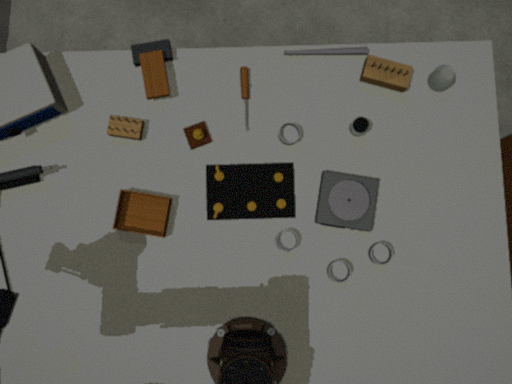

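View pics/scene0.png

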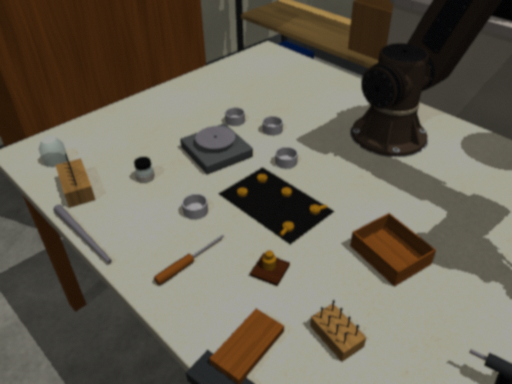

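View pics/wrist0.png

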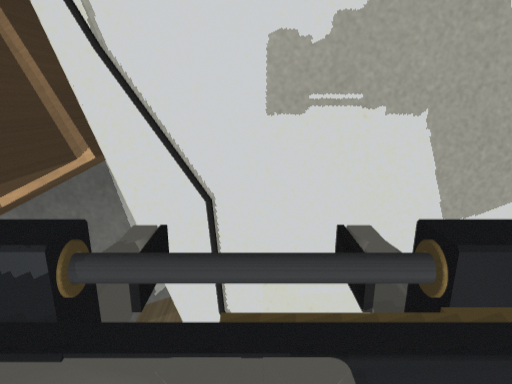

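The top view shows:
- Check weight on its block at (198,134).
- Mat with 5 castings at (219,176), (218,208), (251,206), (281,203) and (278,177).
- Pan at (349,200) and scrap box at (143,213).
- Jar at (361,125), burs at (125,127), screwdriver at (245,90).
- Four cup-like objects at (290,133), (288,239), (340,270) and (380,252). The one at (290,133) looks farthest from the base at (247,355).

I'll measure these and confirm with crops.

```bash
cat > h.py <<'E'
import cv2, numpy as np
from scipy.spatial.transform import Rotation as R
np.set_printoptions(precision=4,suppress=True)
def K(i):
    f=192/np.tan(np.radians(i["vfov"]/2)); return f,i["cx"],i["cy"]
def px2w(i,u,v,d=None,z=None):
    f,cx,cy=K(i); T=np.linalg.inv(i["camera_from_world"])
    r=np.array([(u-cx)/f,-(v-cy)/f,-1.0])
    if d is not None: return T[:3,:3]@(r*d)+T[:3,3]
    w=T[:3,:3]@r; o=T[:3,3]; return o+w*(z-o[2])/w[2]
def w2px(i,p):
    f,cx,cy=K(i); q=i["camera_from_world"]@np.append(p,1.0)
    return cx+f*q[0]/-q[2], cy-f*q[1]/-q[2]
def cloud(i,d):
    f,cx,cy=K(i); T=np.linalg.inv(i["camera_from_world"])
    v,u=np.mgrid[0:384,0:512]
    q=np.stack([(u-cx)/f*d,-(v-cy)/f*d,-d],-1)
    return q@T[:3,:3].T+T[:3,3]
def crop(p,u0,v0,u1,v1,k,name):
    cv2.imwrite(name,cv2.resize(p[v0:v1,u0:u1],None,fx=k,fy=k,interpolation=cv2.INTER_CUBIC))
E
python3 - <<'E'
from bench import *
from h import *
i=camera_info("top");print(i.keys())
p=cv2.imread("pics/top0.png");d=np.load("pics/top0.npy")
crop(p,170,105,310,260,5,"pics/c1.png")
crop(p,270,105,410,260,4,"pics/c2.png")
for n,u,v,z in [("wt",198,134,.054),("cupA",290,133,.034),("cupB",288,239,.034),("cupC",340,270,.034),("cupD",380,252,.034),("pan",349,200,.057),("box",143,213,.05),("c1",219,176,.016),("c2",218,208,.016),("c3",251,206,.016),("c4",281,203,.016),("c5",278,177,.016),("jar",361,125,.06)]:
    print(n,px2w(i,u,v,z=z),"depth:",px2w(i,u,v,d=d[v,u]), d[v,u])
E
```

```text
dict_keys(['vfov', 'cx', 'cy', 'camera_from_world'])
wt [0.6604 0.1277 0.054 ] depth: [0.6602 0.1276 0.0548] 1.4768225
cupA [ 0.66   -0.1481  0.034 ] depth: [ 0.6653 -0.1503  0.0089] 1.5237699
cupB [ 0.3419 -0.1307  0.034 ] depth: [ 0.3418 -0.1336 -0.0039] 1.5039946
cupC [ 0.2471 -0.2802  0.034 ] depth: [ 0.245  -0.2857  0.0028] 1.4880782
cupD [ 0.2963 -0.4004  0.034 ] depth: [ 0.2951 -0.4093 -0.0004] 1.4965796
pan [ 0.4507 -0.3118  0.057 ] depth: [ 0.4508 -0.3121  0.0556] 1.4562212
box [0.4299 0.2938 0.05  ] depth: [0.4318 0.3012 0.0156] 1.4925199
c1 [0.5375 0.0702 0.016 ] depth: [0.537  0.07   0.0195] 1.4998071
c2 [0.4405 0.0753 0.016 ] depth: [0.4406 0.0754 0.0142] 1.4954159
c3 [ 0.4438 -0.0242  0.016 ] depth: [ 0.444  -0.0242  0.0126] 1.4975828
c4 [ 0.4503 -0.1148  0.016 ] depth: [ 0.4503 -0.1148  0.0164] 1.4946578
c5 [ 0.5294 -0.1084  0.016 ] depth: [ 0.5297 -0.1086  0.0135] 1.5055323
jar [ 0.6727 -0.3576  0.06  ] depth: [ 0.6722 -0.357   0.0623] 1.4718776
```

View pics/c1.png

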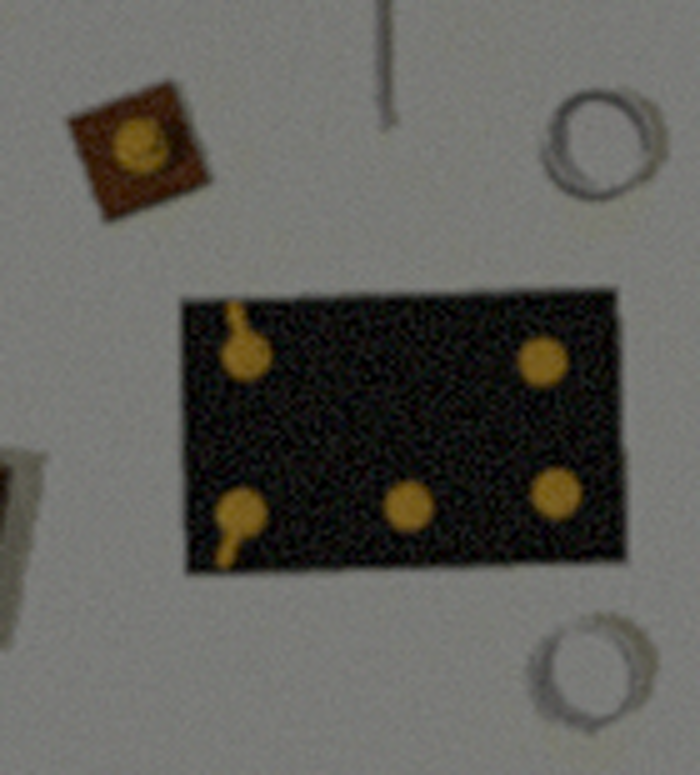

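View pics/c2.png

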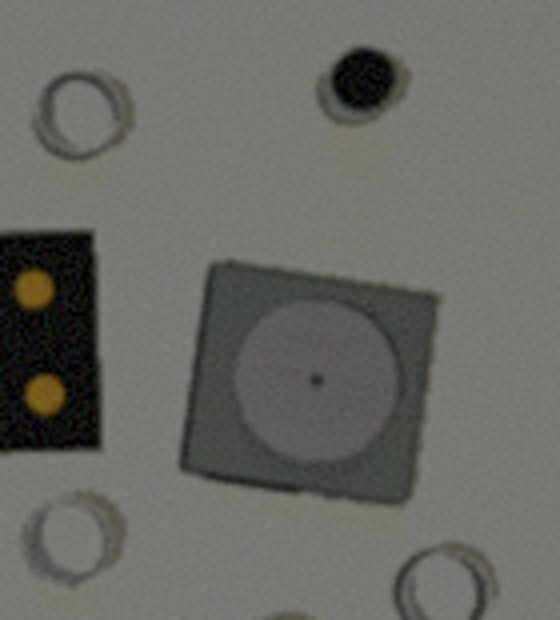

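The crops show plain rims (goods) at (251,206), (281,203) and (278,177). Stubs (rejects) are visible at (219,176), stub toward +x, and (218,208), stub toward -x. The four cup candidates lie at 0.68, 0.37, 0.37 and 0.50 m from the base. The cup meant is therefore the one at (290,133), world (0.660,-0.148). I'll square the tool to the world axes and head for the weight.

Call:
apply_moves:
  plan:
    - [0, 0, -0.97, 0, 0, 0, 0]
    - [0, 0, -0.97, 0, 0, 0, 0]
    - [0, 0, 0, 0.83, 0.97, 0, 0]
    - [0, 0, 0, 0.83, 0.97, 0, 0]
    - [0, 0, 0, 0.83, 0.97, 0, 0]
    - [0, 0, 0, 0.83, 0.97, 0, 0]
    - [0, 0, 0, 0.83, 0.97, 0, 0]
    - [0, 0, 0, 0.83, 0.97, 0, 0]
    - [0, 0, 0, 0.83, 0.97, 0, 0]
    - [0, 0, 0, 0.83, 0.97, 0, 0]
    - [0, 0, 0, 0.83, 0.97, 0, 0]
    - [0, 0, 0, 0.83, 0.97, 0, 0]
  newtons: 15

```text
time_s: 1.65
ee_pos: [0.4329, 0.3915, 0.2269]
ee_rot: [-3.141, -0.0, -0.003]
ft_force: [0.5, 0.0, 0.1]
grip_width: 1.002
```

Call:
apply_moves:
  plan:
    - [0, 0, 0, 0.83, 0.96, 0, 0]
    - [0, 0, 0, 0.83, 0.96, 0, 0]
    - [0, 0, 0, 0.83, 0.96, 0, 0]
    - [0, 0, 0, 0.83, 0.96, 0, 0]
    - [0, 0, 0, 0.83, 0.96, 0, 0]
    - [0, 0, 0, 0.83, 0.96, 0, 0]
    - [0, 0, 0, 0.83, 0.96, 0, 0]
    - [0, 0, 0, 0.83, 0.96, 0, 0]
    - [0, 0, 0, 0.83, 0.96, 0, 0]
    - [0, 0, 0, 0.83, 0.96, 0, 0]
    - [0, 0, 0, 0.83, 0.96, 0, 0]
    - [0, 0, 0, 0, 0, 1, 0]

```text
time_s: 3.15
ee_pos: [0.6619, 0.1266, 0.2032]
ee_rot: [-3.141, -0.004, -0.005]
ft_force: [-0.2, 0.9, 0.1]
grip_width: 1.001
```

```bash
cat > snap.py <<'E'
import sys
from bench import *
from h import *
def snap(n,tag):
    s=observe(); i=camera_info(n); p,d=get_image(n)
    cv2.imwrite(f"pics/{tag}.png",p[:,:,::-1]); np.savez(f"pics/{tag}.npz",d=d,T=i["camera_from_world"],k=[i["vfov"],i["cx"],i["cy"]])
    print(s["time_s"],s["ee_pos"],s["ee_rot"],s["ft_force"],s["grip_width"],"j",s["joints"])
    return i,p[:,:,::-1].copy(),d,s
def load(tag):
    z=np.load(f"pics/{tag}.npz");k=z["k"]
    return dict(vfov=k[0],cx=k[1],cy=k[2],camera_from_world=z["T"]),cv2.imread(f"pics/{tag}.png"),z["d"]
if __name__=="__main__": snap(sys.argv[1],sys.argv[2])
E
python3 snap.py wrist w1
```

```text
3.15 [0.6619 0.1266 0.2032] [-3.1406 -0.0037 -0.005 ] [-0.2258  0.8953  0.1153] 1.0009230075470197 j [ 0.4782  0.3686 -0.0276  0.001  -1.1708  1.0873]
```

View pics/w1.png

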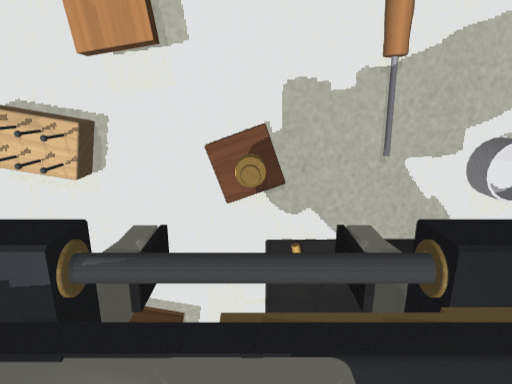

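The wrist view shows the check weight, with knob top at about (251,176), on the dark block with corners (205,148), (265,125), (285,184) and (229,202).

Run:
```python
from snap import *
i,p,d=load("w1")
for u,v in [(205,148),(265,125),(285,184),(229,202)]: print(px2w(i,u,v,z=.012))
print(px2w(i,251,176,z=.054),px2w(i,251,170,z=.038))
print(px2w(i,251,176,d=d[176,251]))
crop(p,190,110,310,220,6,"pics/c3.png")
```

```text
[0.6856 0.1768 0.012 ]
[0.7095 0.1126 0.012 ]
[0.6455 0.0902 0.012 ]
[0.625  0.1525 0.012 ]
[0.664  0.1275 0.054 ] [0.6666 0.1275 0.038 ]
[0.6641 0.1275 0.0546]
```

View pics/c3.png

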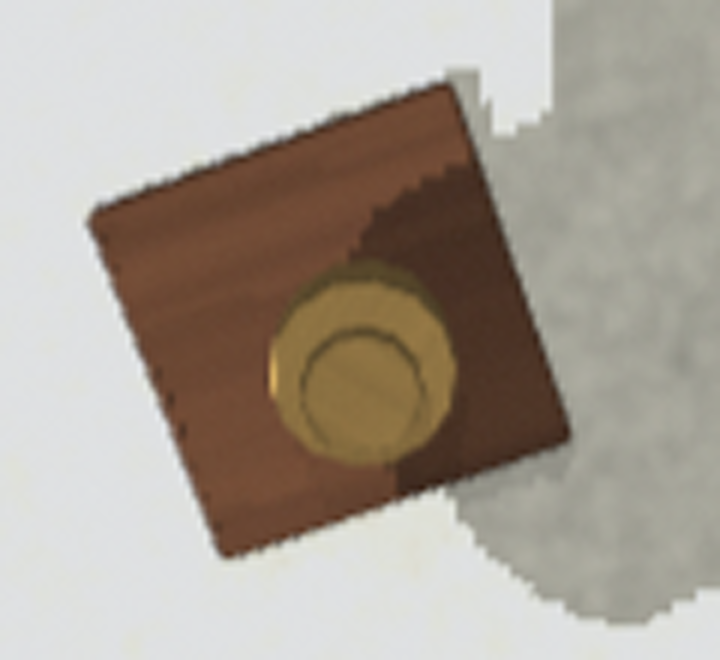

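Call:
apply_moves:
  plan:
    - [0, 0, 0, 0.1, 0, 1, 0]
    - [0, 0, 0, 0, 0, 1, 0]
    - [0, 0, 0, 0, 0, 1, 0]
    - [0, 0, 0, 0, 0, 1, 0]
    - [0, 0, 0, 0, 0, 1, 0]
    - [0, 0, 0, 0, 0, 1, 0]
    - [0, 0, 0, 0, 0, 0.7, 0]
    - [0, 0, 0, 0, 0, 0, 0]

```text
time_s: 4.2
ee_pos: [0.6615, 0.129, 0.033]
ee_rot: [3.14, 0.002, -0.001]
ft_force: [-0.4, -0.9, 0.6]
grip_width: 1.001
```

```bash
python3 snap.py scene s1; python3 -c "
from h import *
p=cv2.imread('pics/s1.png');crop(p,210,190,340,310,5,'pics/c4.png')"
```

```text
4.2 [0.6615 0.129  0.033 ] [ 3.1405  0.0023 -0.0011] [-0.3828 -0.8511  0.5527] 1.0006619268783323 j [ 0.4812  0.5242 -0.204  -0.0001 -0.8452  1.0886]
```

View pics/c4.png

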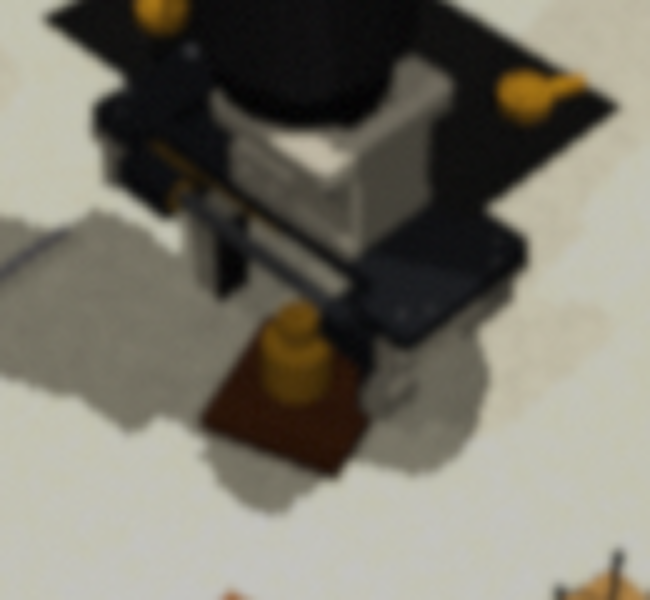

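Call:
apply_moves:
  plan:
    - [0, 0, 0, 0.1, 0.03, 0.6, 0]
    - [0, 0, 0, 0, 0, 0, 0]
    - [0, 0, 0, 0, 0, 0, 0.55]
    - [0, 0, 0, 0, 0, 0, 0.65]
    - [0, 0, 0, 0, 0, 0, 0.8]
    - [0, 0, 0, 0, 0, 0, 0.8]
    - [0, 0, 0, 0, 0, 0, 0.8]
  newtons: 15

```text
time_s: 5.12
ee_pos: [0.665, 0.1293, 0.0192]
ee_rot: [-3.142, -0.0, -0.0]
ft_force: [0.9, -0.1, 0.5]
grip_width: 0.492
```

Call:
apply_moves:
  plan:
    - [0, 0, 0, 0, 0, 0, 0.8]
    - [0, 0, 0, 0, 0, 0, 0.8]
    - [0, 0, 0, 0, 0, 0, 0.8]
    - [0, 0, 0, 0, 0, 0, 0.8]

```text
time_s: 5.62
ee_pos: [0.665, 0.1292, 0.0191]
ee_rot: [3.142, 0.0, -0.0]
ft_force: [0.0, -0.9, 1.2]
grip_width: 0.358
```

Call:
apply_moves:
  plan:
    - [0, 0, 0, 0, 0, -0.4, 0.8]
    - [0, 0, 0, 0, 0, -1, 0.8]
    - [0, 0, 0, 0, 0, -1, 0.8]
    - [0, 0, 0, 0, 0, -1, 0.8]
    - [0, 0, 0, 0, 0, -1, 0.8]
    - [0, 0, 0, -0.2, 0.5, -0.4, 0.8]
    - [0, 0, 0, -0.48, 0.97, 0, 0.8]
    - [0, 0, 0, -0.48, 0.97, 0, 0.8]
    - [0, 0, 0, -0.48, 0.97, 0, 0.8]
    - [0, 0, 0, -0.48, 0.97, 0, 0.8]
    - [0, 0, 0, -0.48, 0.97, 0, 0.8]
    - [0, 0, 0, -0.48, 0.97, 0, 0.8]

```text
time_s: 7.12
ee_pos: [0.5871, -0.0304, 0.1391]
ee_rot: [3.142, -0.0, -0.0]
ft_force: [0.6, 0.0, -1.6]
grip_width: 0.357
```

```bash
python3 snap.py scene s2
```

```text
7.125 [ 0.5871 -0.0304  0.1391] [ 3.1416 -0.0001 -0.0003] [ 0.5559  0.0198 -1.6295] 0.35672868313934697 j [ 0.2806  0.2879 -0.3035  0.0001 -0.9793  1.2898]
```

View pics/s2.png

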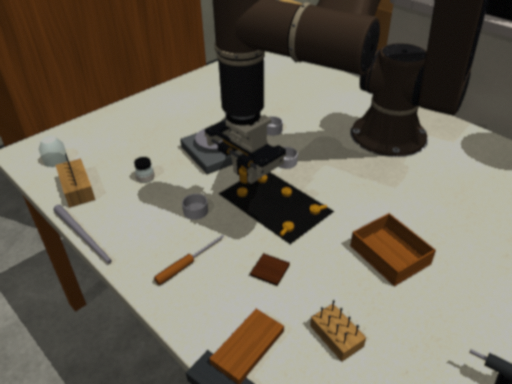

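The scene shows the block empty and the weight held in the gripper. I'll cross-check the pan centre in the scene picture before placing.

Run:
```python
from bench import *
from h import *
p=cv2.imread("pics/scene0.png"); crop(p,170,110,290,190,6,"pics/c5.png")
i=camera_info("scene"); print(w2px(i,[.4507,-.3118,.057]),w2px(i,[.664,.1275,.054]),w2px(i,[.6604,.1277,.054]))
crop(p,240,240,300,290,10,"pics/c6.png")
t=cv2.imread("pics/top0.png"); crop(t,310,160,390,240,8,"pics/c7.png")
```

```text
(np.float64(215.54342997744064), np.float64(136.49263947763967)) (np.float64(268.92341591421865), np.float64(252.3306031098873)) (np.float64(270.12210709609957), np.float64(251.5451233541537))
```

View pics/c5.png

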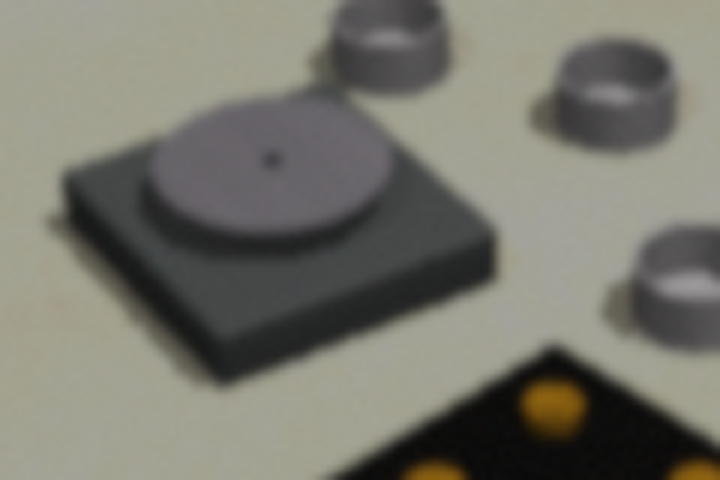

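View pics/c7.png

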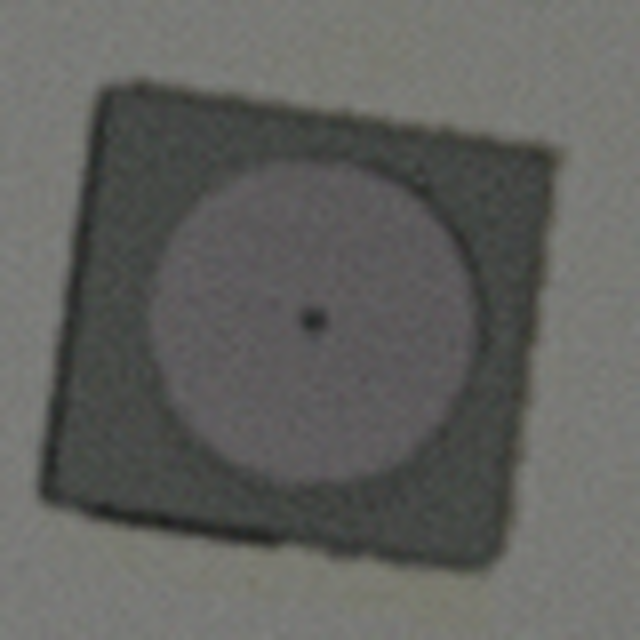

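View pics/c6.png

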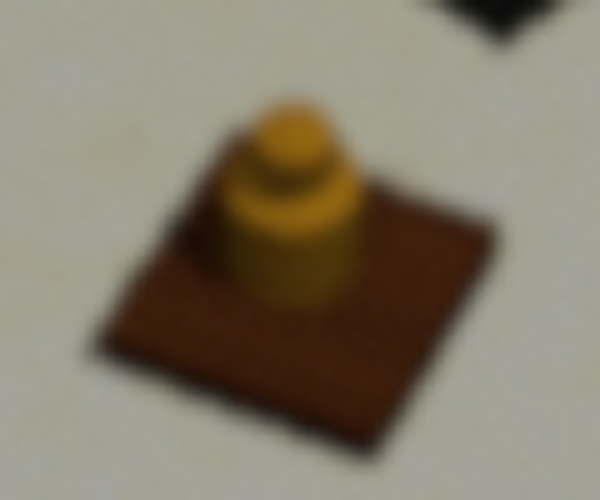

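Scene dot at (215,136) agrees with the top estimate to about 2 mm. Pan centre is about (0.451,-0.313).

Call:
apply_moves:
  plan:
    - [0, 0, 0, -0.45, 0.94, 0, 0.8]
    - [0, 0, 0, -0.45, 0.94, 0, 0.8]
    - [0, 0, 0, -0.45, 0.94, 0, 0.8]
    - [0, 0, 0, -0.45, 0.94, 0, 0.8]
    - [0, 0, 0, -0.45, 0.94, 0, 0.8]
    - [0, 0, 0, -0.45, 0.94, 0, 0.8]
    - [0, 0, 0, -0.45, 0.94, 0, 0.8]
    - [0, 0, 0, -0.45, 0.94, 0, 0.8]
    - [0, 0, 0, -0.45, 0.94, 0, 0.8]
    - [0, 0, 0, -0.45, 0.94, 0, 0.8]
    - [0, 0, 0, -0.45, 0.94, 0, 0.8]
    - [0, 0, 0, -0.2, 0.5, 0, 0.8]

```text
time_s: 8.68
ee_pos: [0.4578, -0.3011, 0.139]
ee_rot: [-3.142, 0.0, -0.001]
ft_force: [0.2, -0.1, -2.1]
grip_width: 0.358
```

```bash
python3 snap.py top t1; python3 -c "
from h import *
p=cv2.imread('pics/t1.png');crop(p,170,105,420,290,3,'pics/c8.png')"
```

```text
8.675 [ 0.4578 -0.3011  0.139 ] [-3.1416  0.0002 -0.0014] [ 0.1921 -0.1067 -2.125 ] 0.35774819605218827 j [-0.2242  0.2264 -0.3898  0.     -0.9547  1.7936]
```

View pics/c8.png

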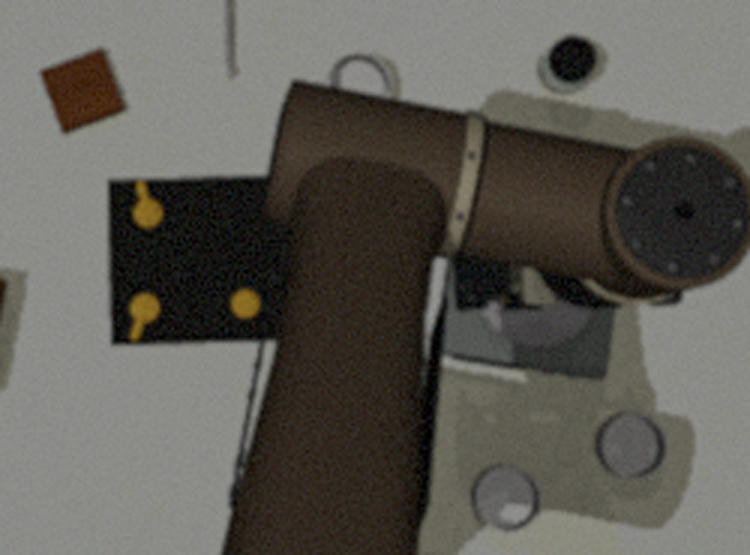

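Call:
apply_moves:
  plan:
    - [0, 0, 0, -0.27, 0.48, 0.4, 0.8]
    - [0, 0, 0, 0, 0, 0.8, 0.8]
    - [0, 0, 0, 0, 0, 0.8, 0.8]
    - [0, 0, 0, 0, 0, 0.7, 0.8]
    - [0, 0, 0, 0, 0, 0, 0.8]
    - [0, 0, 0, 0, 0, 0, 0.8]

```text
time_s: 9.48
ee_pos: [0.4527, -0.3118, 0.0719]
ee_rot: [3.141, -0.0, 0.0]
ft_force: [0.4, -0.6, -1.6]
grip_width: 0.361
```

Call:
apply_moves:
  plan:
    - [0, 0, 0, -0.06, 0.03, 0.16, 0.8]
    - [0, 0, 0, 0, 0, 0.1, 0.8]
    - [0, 0, 0, 0, 0, 0.1, 0.8]
    - [0, 0, 0, 0, 0, 0.1, 0.8]
    - [0, 0, 0, 0, 0, 0.06, 0.8]
    - [0, 0, 0, 0, 0, 0, 0.8]

```text
time_s: 10.22
ee_pos: [0.451, -0.3125, 0.0586]
ee_rot: [3.141, -0.0, -0.0]
ft_force: [-1.7, -0.2, 0.3]
grip_width: 0.362
```

```bash
python3 snap.py scene s3; python3 -c "
from h import *
p=cv2.imread('pics/s3.png');crop(p,170,80,290,190,6,'pics/c9.png')"
```

```text
10.225 [ 0.451  -0.3125  0.0586] [ 3.1415 -0.0001 -0.0001] [-1.7239 -0.1714  0.2825] 0.36171714424059187 j [-0.2488  0.3232 -0.477   0.0001 -0.7705  1.8194]
```

View pics/c9.png

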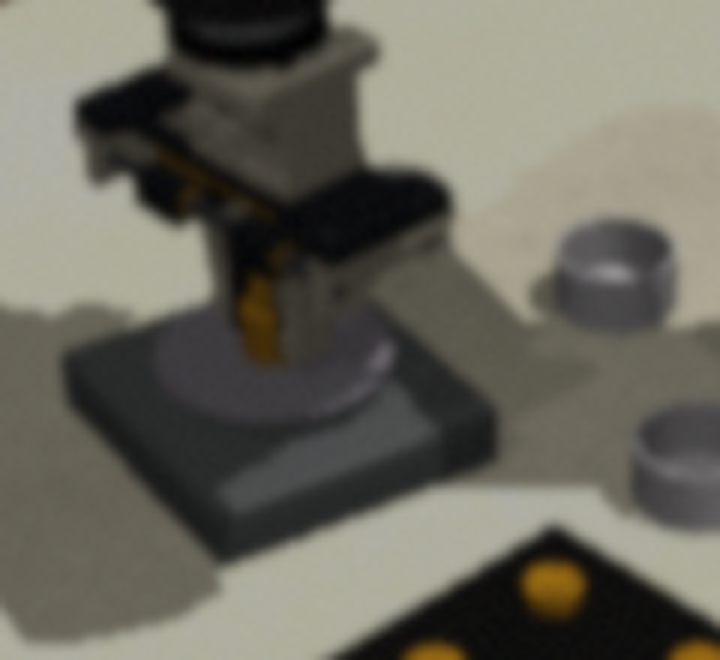

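The force went from -1.9 N to about 0, so the pan now carries the weight. Releasing.

Call:
apply_moves:
  plan:
    - [0, 0, 0, 0, 0, 0, 0.6]
    - [0, 0, 0, 0, 0, 0, 0.5]
    - [0, 0, 0, 0, 0, 0, 0.4]
    - [0, 0, 0, 0, 0, 0, 0.3]
    - [0, 0, 0, 0, 0, 0, 0.3]
    - [0, 0, 0, 0, 0, 0, 0.3]
    - [0, 0, 0, 0, 0, 0, 0.3]
    - [0, 0, 0, 0, 0, 0, 0.3]
    - [0, 0, 0, 0, 0, 0, 0.3]
    - [0, 0, 0, 0, 0, 0, 0.3]
    - [0, 0, 0, 0, 0, 0, 0.3]
    - [0, 0, 0, 0, 0, 0, 0.3]

```text
time_s: 11.78
ee_pos: [0.4509, -0.3125, 0.0586]
ee_rot: [-3.142, -0.0, -0.0]
ft_force: [0.2, 0.1, -0.5]
grip_width: 0.701
```

```bash
python3 snap.py scene s4; python3 snap.py wrist w4;python3 -c "
from h import *
p=cv2.imread('pics/s4.png');crop(p,170,80,290,190,6,'pics/c10.png')"
```

```text
11.775 [ 0.4509 -0.3125  0.0586] [-3.1416 -0.     -0.0003] [ 0.168   0.1294 -0.4915] 0.7006714869210449 j [-0.2488  0.3231 -0.4771 -0.     -0.7705  1.8194]
11.825 [ 0.4509 -0.3124  0.0586] [-3.1416  0.     -0.0002] [-0.2913 -0.5954  0.1268] 0.6956957402253848 j [-0.2488  0.3232 -0.4771  0.     -0.7706  1.8194]
```

View pics/c10.png

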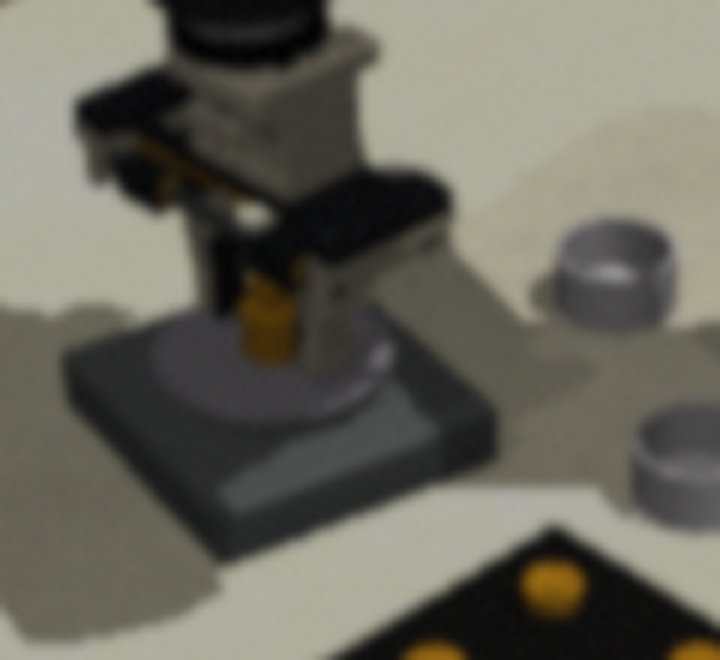

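View pics/w4.png

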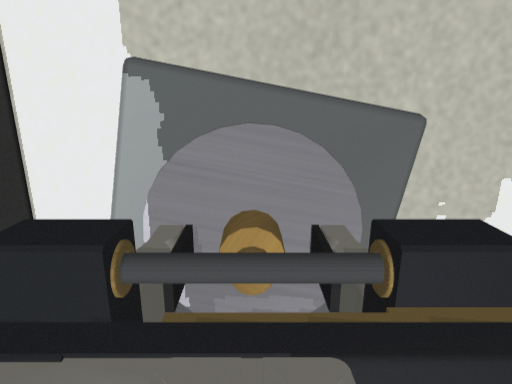

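Run:
```python
from snap import *
i,p,d=load("w4")
print(px2w(i,254,123,z=.0515),px2w(i,254,123+3,d=d[126,254]))
print(px2w(i,145,215,z=.0515),px2w(i,362,215,z=.0515))
# weight body front-top rim z=.0515+.026
print("body front top rim",px2w(i,252,210,z=.0775),px2w(i,252,216,d=d[216,252]),"knob back",px2w(i,252,294,z=.0935))
```

```text
[ 0.5113 -0.3135  0.0515] [ 0.5097 -0.3135  0.0497]
[ 0.463  -0.2553  0.0515] [ 0.463  -0.3714  0.0515]
body front top rim [ 0.4746 -0.3125  0.0775] [ 0.4665 -0.3125  0.0628] knob back [ 0.4422 -0.3125  0.0935]
```

The weight stands released on the pan within about 2 mm of centre. The pan sank about 5 mm. I'll regrip it and take it back.

Call:
apply_moves:
  plan:
    - [0, 0, 0, 0, 0, 0, 0.6]
    - [0, 0, 0, 0, 0, 0, 0.8]
    - [0, 0, 0, 0, 0, 0, 0.8]
    - [0, 0, 0, 0, 0, 0, 0.8]
    - [0, 0, 0, 0, 0, 0, 0.8]
    - [0, 0, 0, 0, 0, 0, 0.8]
    - [0, 0, 0, 0, 0, -0.2, 0.8]
    - [0, 0, 0, 0, 0, -0.4, 0.8]
    - [0, 0, 0, 0, 0, -0.8, 0.8]
    - [0, 0, 0, 0, 0, -1, 0.8]
    - [0, 0, 0, 0, 0, -0.8, 0.8]
    - [0, 0, 0, 0, 0, 0, 0.8]

```text
time_s: 13.38
ee_pos: [0.4519, -0.3128, 0.1405]
ee_rot: [3.14, -0.004, -0.0]
ft_force: [0.1, -0.1, -2.9]
grip_width: 0.362
```

Call:
apply_moves:
  plan:
    - [0, 0, 0, 0.45, -0.94, 0, 0.8]
    - [0, 0, 0, 0.45, -0.94, 0, 0.8]
    - [0, 0, 0, 0.45, -0.94, 0, 0.8]
    - [0, 0, 0, 0.45, -0.94, 0, 0.8]
    - [0, 0, 0, 0.45, -0.94, 0, 0.8]
    - [0, 0, 0, 0.45, -0.94, 0, 0.8]
    - [0, 0, 0, 0.45, -0.94, 0, 0.8]
    - [0, 0, 0, 0.45, -0.94, 0, 0.8]
    - [0, 0, 0, 0.45, -0.94, 0, 0.8]
    - [0, 0, 0, 0.45, -0.94, 0, 0.8]
    - [0, 0, 0, 0.45, -0.94, 0, 0.8]
    - [0, 0, 0, 0.45, -0.94, 0, 0.8]

```text
time_s: 14.88
ee_pos: [0.5858, -0.0296, 0.1376]
ee_rot: [3.141, 0.001, -0.0]
ft_force: [0.1, -0.1, -2.2]
grip_width: 0.361
```

Call:
apply_moves:
  plan:
    - [0, 0, 0, 0.45, -0.94, 0, 0.8]
    - [0, 0, 0, 0.45, -0.94, 0, 0.8]
    - [0, 0, 0, 0.45, -0.94, 0, 0.8]
    - [0, 0, 0, 0.45, -0.94, 0, 0.8]
    - [0, 0, 0, 0.45, -0.94, 0, 0.8]
    - [0, 0, 0, 0.45, -0.94, 0, 0.8]
    - [0, 0, 0, 0.45, -0.8, 0, 0.8]
    - [0, 0, 0, 0, 0, 0, 0.8]

```text
time_s: 15.88
ee_pos: [0.6656, 0.1324, 0.1381]
ee_rot: [3.142, 0.0, 0.001]
ft_force: [-0.1, -0.8, -2.2]
grip_width: 0.361
```

```bash
python3 snap.py wrist w5
```

```text
15.875 [0.6656 0.1324 0.1381] [3.1416 0.0001 0.0011] [-0.085  -0.8374 -2.219 ] 0.3609556124439919 j [ 0.4828  0.4263 -0.0939  0.     -1.0507  1.0891]
```

View pics/w5.png

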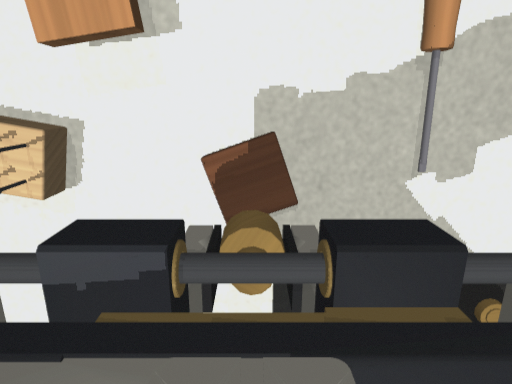

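Call:
apply_moves:
  plan:
    - [0, 0, 0, 0, 0, 0.9, 0.8]
    - [0, 0, 0, 0, 0, 1, 0.8]
    - [0, 0, 0, 0, 0, 1, 0.8]
    - [0, 0, 0, 0, 0, 0.9, 0.8]
    - [0, 0, 0, 0, 0, 0.6, 0.8]
    - [0, 0, 0, 0, 0, 0.2, 0.8]
    - [0, 0, 0, 0, 0, 0, 0.8]
    - [0, 0, 0, 0, 0, 0, 0.8]

```text
time_s: 16.92
ee_pos: [0.6654, 0.1308, 0.0246]
ee_rot: [-3.141, -0.001, -0.0]
ft_force: [0.7, -0.9, -1.6]
grip_width: 0.36
```

Call:
apply_moves:
  plan:
    - [0, 0, 0, 0, 0, 0.08, 0.8]
    - [0, 0, 0, 0, 0, 0.08, 0.8]
    - [0, 0, 0, 0, 0, 0.06, 0.8]
    - [0, 0, 0, 0, 0, 0, 0.8]
    - [0, 0, 0, 0, 0, 0, 0.8]

```text
time_s: 17.55
ee_pos: [0.6648, 0.1306, 0.0189]
ee_rot: [-3.142, -0.0, 0.0]
ft_force: [-3.0, -0.3, 4.7]
grip_width: 0.358
```

Contact was felt (+4.7 N). Open and lift.

Call:
apply_moves:
  plan:
    - [0, 0, 0, 0, 0, -0.02, 0.6]
    - [0, 0, 0, 0, 0, 0, 0.5]
    - [0, 0, 0, 0, 0, 0, 0.4]
    - [0, 0, 0, 0, 0, 0, 0.2]
    - [0, 0, 0, 0, 0, 0, 0.1]
    - [0, 0, 0, 0, 0, -0.5, 0.1]
    - [0, 0, 0, 0, 0, -1, 0]
    - [0, 0, 0, 0, 0, -1, 0]
    - [0, 0, 0, 0, 0, -1, 0]
    - [0, 0, 0, 0, 0, -1, 0]
    - [0, 0, 0, 0, 0, -1, 0]
    - [0, 0, 0, 0, 0, -1, 0]

```text
time_s: 19.05
ee_pos: [0.6648, 0.1305, 0.1831]
ee_rot: [-3.141, -0.001, -0.0]
ft_force: [0.6, 0.8, -0.1]
grip_width: 1.001
```

```bash
python3 snap.py wrist w6; python3 snap.py top t6;python3 -c "
from h import *
p=cv2.imread('pics/t6.png');crop(p,170,105,420,290,3,'pics/c11.png')"
```

```text
19.05 [0.6648 0.1305 0.1831] [-3.1412 -0.001  -0.0001] [ 0.6049  0.8383 -0.0675] 1.0014366820330634 j [ 0.4809  0.3894 -0.043   0.0002 -1.1373  1.0897]
19.1 [0.6665 0.1308 0.1872] [-3.1401 -0.0061  0.0004] [1.5616 1.1888 4.5359] 0.997488651075519 j [ 0.4809  0.3863 -0.0387  0.0016 -1.1397  1.0896]
```

View pics/w6.png

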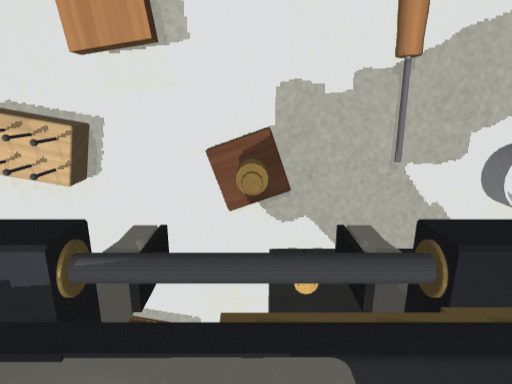

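View pics/c11.png

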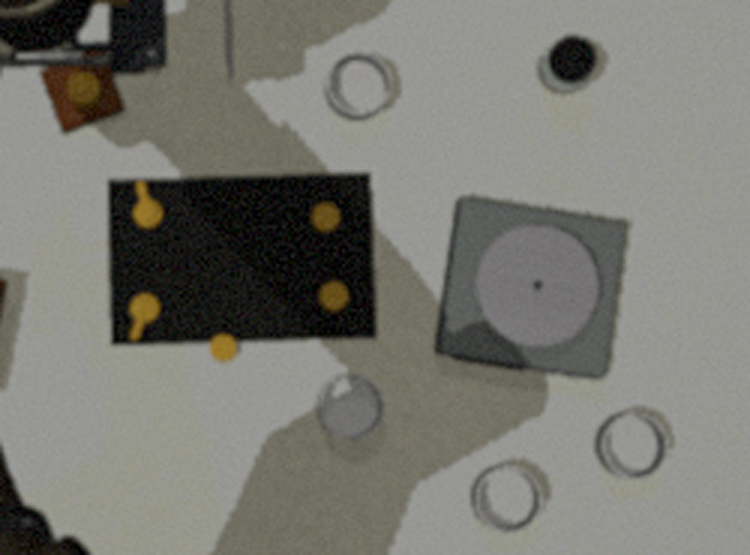

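Wrist view: the weight stands upright on its block at (252,178). Top view: the good casting formerly at (251,206) has been knocked to about (244,221), at the mat's near edge. Cup A is unmoved at (290,134). Next, the cup.

Call:
apply_moves:
  plan:
    - [0, 0, 0, 0, 0.95, 0, 0]
    - [0, 0, 0, 0, 0.95, 0, 0]
    - [0, 0, 0, 0, 0.95, 0, 0]
    - [0, 0, 0, 0, 0.95, 0, 0]
    - [0, 0, 0, 0, 0.95, 0, 0]
    - [0, 0, 0, 0, 0.95, 0, 0]
    - [0, 0, 0, 0, 0.95, 0, 0]
    - [0, 0, 0, 0, 0.95, 0, 0]
    - [0, 0, 0, 0, 0.95, 0, 0]
    - [0, 0, 0, 0, 0.95, 0, 0]
    - [0, 0, 0, 0, 0.95, 0, 0]
    - [0, 0, 0, 0, 0.7, 0, 0]

```text
time_s: 20.65
ee_pos: [0.6646, -0.1499, 0.181]
ee_rot: [3.142, 0.0, -0.001]
ft_force: [-1.0, -0.8, -0.8]
grip_width: 0.995
```

```bash
python3 snap.py wrist w7; python3 -c "
from h import *
p=cv2.imread('pics/w7.png');crop(p,170,90,340,240,4,'pics/c12.png')"
```

```text
20.65 [ 0.6646 -0.1499  0.181 ] [ 3.1415  0.     -0.0008] [-1.004  -0.7854 -0.8291] 0.9951183348136785 j [ 0.0635  0.3975 -0.0352  0.     -1.1381  1.5064]
```

View pics/w7.png

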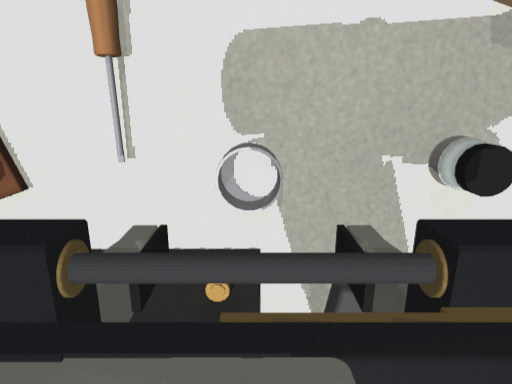

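View pics/c12.png

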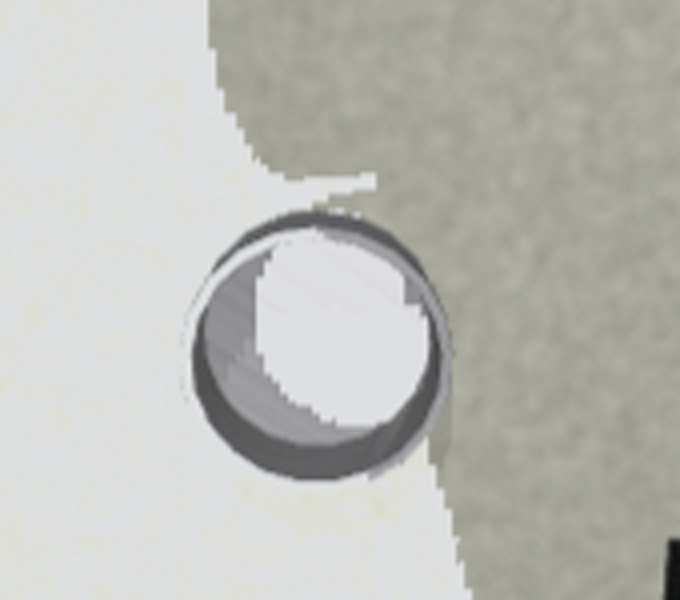

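The crop shows the empty cup, an open ring with its rim centred at about (250,178).

Run:
```python
from snap import *
i,p,d=load("w7")
print(px2w(i,250,178,z=.034), px2w(i,170+192/4,178,z=.034)-px2w(i,170+450/4,178,z=.034))
t,p,d=load("t6");print(px2w(t,290,133.6,z=.034))
```

```text
[ 0.6647 -0.1482  0.034 ] [0.     0.0619 0.    ]
[ 0.6582 -0.148   0.034 ]
```

Call:
apply_moves:
  plan:
    - [0, 0, 0, -0.04, -0.08, 1, 0]
    - [0, 0, 0, 0, 0, 1, 0]
    - [0, 0, 0, 0, 0, 1, 0]
    - [0, 0, 0, 0, 0, 1, 0]
    - [0, 0, 0, 0, 0, 1, 0]
    - [0, 0, 0, 0, 0, 0.6, 0]
    - [0, 0, 0, 0, 0, 0, 0]
    - [0, 0, 0, 0, 0, 0, 0]

```text
time_s: 21.7
ee_pos: [0.6645, -0.1463, 0.0421]
ee_rot: [3.141, -0.001, 0.0]
ft_force: [0.1, -1.1, 0.3]
grip_width: 1.001
```

```bash
python3 snap.py scene s7; python3 -c "
from h import *
p=cv2.imread('pics/s7.png');crop(p,140,130,260,240,6,'pics/c13.png')"
```

```text
21.7 [ 0.6645 -0.1463  0.0421] [ 3.1414 -0.0014  0.0002] [ 0.0839 -1.1298  0.3272] 1.0005525124067147 j [ 0.0692  0.5207 -0.1849  0.0004 -0.8638  1.5015]
```

View pics/c13.png

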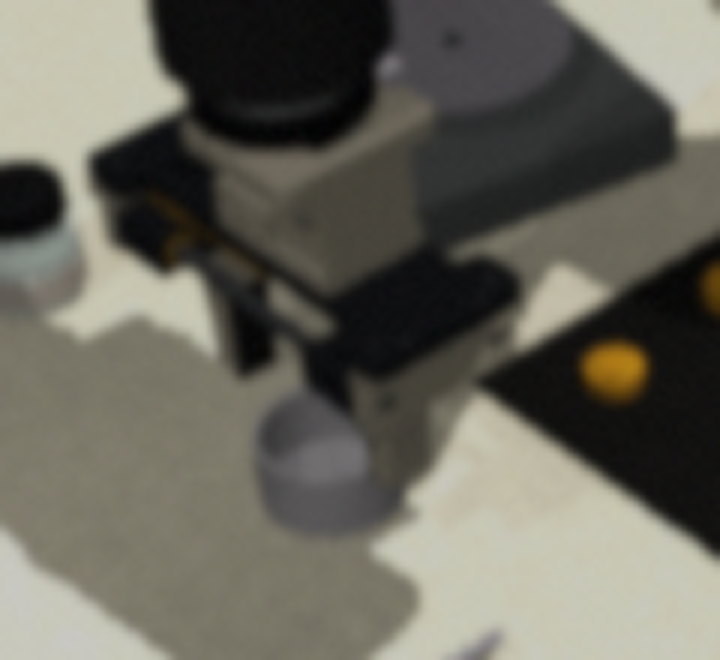

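Call:
apply_moves:
  plan:
    - [0, 0, 0, 0, 0.07, 0.5, 0]
    - [0, 0, 0, 0, 0, 0.5, 0]
    - [0, 0, 0, 0, 0, 0.36, 0]
    - [0, 0, 0, 0, 0, 0, 0.1]
    - [0, 0, 0, 0, 0, 0, 0.2]
    - [0, 0, 0, 0, 0, 0, 0.5]
    - [0, 0, 0, 0, 0, 0, 0.5]
    - [0, 0, 0, 0, 0, 0, 0.5]
    - [0, 0, 0, 0, 0, 0, 0.5]
  newtons: 10

```text
time_s: 22.88
ee_pos: [0.664, -0.148, 0.0074]
ee_rot: [3.142, -0.001, -0.0]
ft_force: [0.1, 0.2, 1.8]
grip_width: 0.761
```

Call:
apply_moves:
  plan:
    - [0, 0, 0, 0, 0, -0.4, 0.5]
    - [0, 0, 0, 0, 0, -1, 0.5]
    - [0, 0, 0, 0, 0, -1, 0.5]
    - [0, 0, 0, 0, 0, -1, 0.5]
    - [0, 0, 0, 0, 0, -1, 0.5]
    - [0, 0, 0, -0.5, 0.5, -0.8, 0.5]
    - [0, 0, 0, -0.9, 0.7, 0, 0.5]
    - [0, 0, 0, -0.9, 0.7, 0, 0.5]
    - [0, 0, 0, -0.9, 0.7, 0, 0.5]
    - [0, 0, 0, -0.9, 0.7, 0, 0.5]
    - [0, 0, 0, -0.9, 0.7, 0, 0.5]
    - [0, 0, 0, -0.9, 0.7, 0, 0.5]

```text
time_s: 24.38
ee_pos: [0.5146, -0.2666, 0.1371]
ee_rot: [3.142, -0.0, -0.0]
ft_force: [-0.2, 0.3, -0.6]
grip_width: 0.758
```

Call:
apply_moves:
  plan:
    - [0, 0, 0, -0.9, 0.7, 0, 0.5]
    - [0, 0, 0, -0.9, 0.7, 0, 0.5]
    - [0, 0, 0, -0.5, 0.4, 0, 0.5]
    - [0, 0, 0, 0, 0, 0, 0.5]

```text
time_s: 24.88
ee_pos: [0.4578, -0.3113, 0.1372]
ee_rot: [3.142, -0.0, -0.002]
ft_force: [0.2, 0.0, -0.5]
grip_width: 0.76
```

```bash
python3 snap.py wrist w8; python3 snap.py scene s8;  python3 -c "
from h import *
p=cv2.imread('pics/s8.png');crop(p,150,60,290,190,5,'pics/c14.png')"
```

```text
24.875 [ 0.4578 -0.3113  0.1372] [ 3.1415 -0.0002 -0.0017] [ 0.1977  0.0011 -0.5131] 0.7601834031961493 j [-0.2433  0.2369 -0.3804  0.     -0.9532  1.8124]
24.925 [ 0.4585 -0.3109  0.1372] [ 3.1414 -0.0005 -0.0011] [-0.1765 -0.7013 -1.1991] 0.7630354152353032 j [-0.2422  0.2373 -0.3798  0.0001 -0.9532  1.8119]
```

View pics/w8.png

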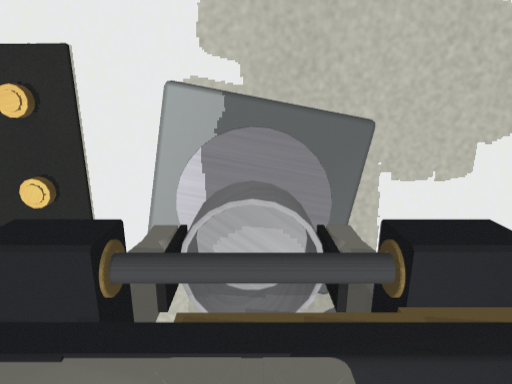

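View pics/c14.png

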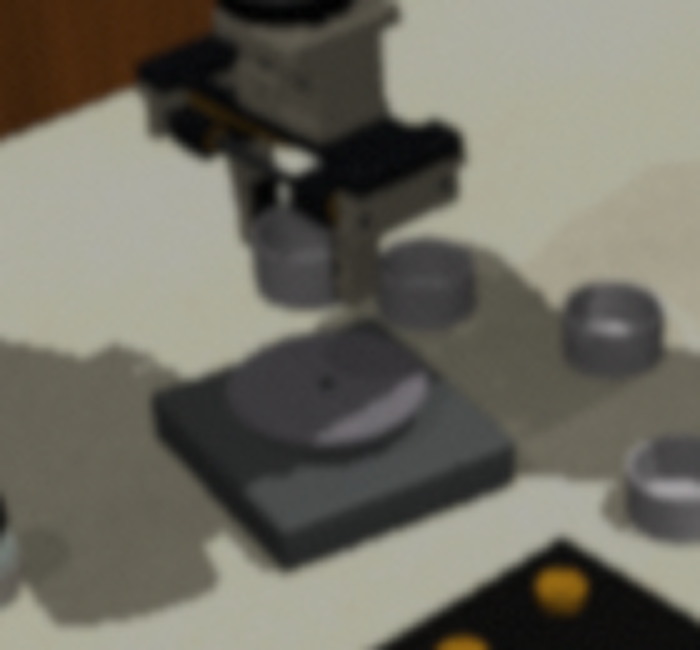

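The wrist view shows the cup held level, with its front rim at (253,200) and the pan's front edge at (254,127). Checking the offset.

Run:
```python
from snap import *
i,p,d=load("w8")
print("cup front",px2w(i,253,200,z=.1638)-[.033,0,0], px2w(i,253,203,d=d[203,253]))
print(px2w(i,182,260,z=.1638),px2w(i,325,260,z=.1638))
print("pan front",px2w(i,254,127.5,z=.057)-[.06,0,0])
```

```text
cup front [ 0.4555 -0.3117  0.1638] [ 0.4871 -0.3117  0.1634]
[ 0.4608 -0.2803  0.1638] [ 0.4607 -0.3436  0.1638]
pan front [ 0.4505 -0.3129  0.057 ]
```

Call:
apply_moves:
  plan:
    - [0, 0, 0, -0.22, 0.08, 0.4, 0.5]
    - [0, 0, 0, 0, 0, 0.8, 0.5]
    - [0, 0, 0, 0, 0, 0.8, 0.5]
    - [0, 0, 0, 0, 0, 0.6, 0.5]
    - [0, 0, 0, 0, 0, 0, 0.5]
    - [0, 0, 0, 0, 0, 0, 0.5]

```text
time_s: 25.72
ee_pos: [0.4536, -0.3125, 0.0724]
ee_rot: [3.141, -0.0, 0.0]
ft_force: [-0.0, -0.2, -0.6]
grip_width: 0.762
```

Call:
apply_moves:
  plan:
    - [0, 0, 0, -0.03, 0.03, 0.12, 0.5]
    - [0, 0, 0, 0, 0, 0.1, 0.5]
    - [0, 0, 0, 0, 0, 0.1, 0.5]
    - [0, 0, 0, 0, 0, 0.1, 0.5]
    - [0, 0, 0, 0, 0, 0, 0.5]
    - [0, 0, 0, 0, 0, 0, 0.5]

```text
time_s: 26.48
ee_pos: [0.4524, -0.3132, 0.0616]
ee_rot: [3.142, 0.0, -0.0]
ft_force: [-0.6, 0.2, 0.0]
grip_width: 0.762
```

Call:
apply_moves:
  plan:
    - [0, 0, 0, 0, 0, 0, 0.2]
    - [0, 0, 0, 0, 0, 0, 0.1]
    - [0, 0, 0, 0, 0, 0, 0]
    - [0, 0, 0, 0, 0, 0, 0]
    - [0, 0, 0, 0, 0, 0, 0]
    - [0, 0, 0, 0, 0, -0.4, 0]
    - [0, 0, 0, 0, 0, -1, 0]
    - [0, 0, 0, 0, 0, -1, 0]
    - [0, 0, 0, 0, 0, -1, 0]
    - [0, 0, 0, 0, 0, 0, 0]

```text
time_s: 27.72
ee_pos: [0.4539, -0.3138, 0.1495]
ee_rot: [3.14, -0.005, 0.0]
ft_force: [0.1, -0.4, -1.5]
grip_width: 1.0
```

```bash
python3 snap.py wrist w9; python3 snap.py scene s9;  python3 -c "
from h import *
p=cv2.imread('pics/s9.png');crop(p,150,60,290,190,5,'pics/c15.png')"
```

```text
27.725 [ 0.4539 -0.3138  0.1495] [ 3.1399 -0.0046  0.0002] [ 0.0841 -0.431  -1.4524] 0.9999219202310049 j [-0.2495  0.2189 -0.373   0.0007 -0.9741  1.8201]
27.775 [ 0.453  -0.3134  0.148 ] [ 3.1409 -0.0025 -0.0002] [ 0.171  -0.251  -0.4364] 1.0007534926583015 j [-0.2495  0.2202 -0.3748  0.0001 -0.9732  1.8201]
```

View pics/w9.png

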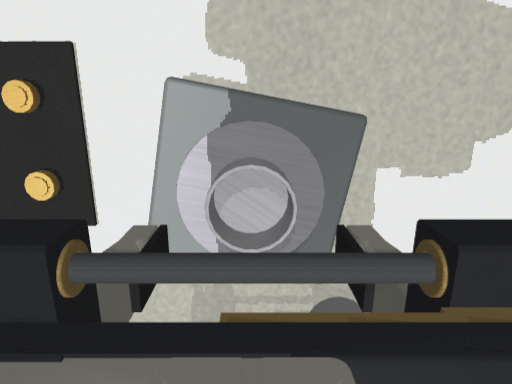

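View pics/c15.png

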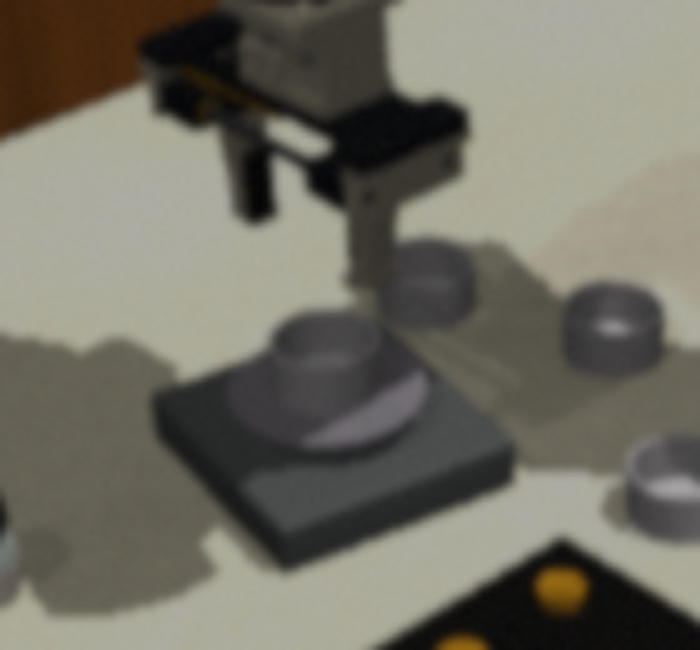

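The cup stands on the pan, rim ellipse centred at about (251,210). Pan edge: top at (251,122), sides at 177 and 325.

Run:
```python
from snap import *
i,p,d=load("w9")
print("cup",px2w(i,251,209.5,z=.0885),"front",px2w(i,251,165,z=.0885)-[.033,0,0], px2w(i,205,209,z=.0885)[1]/2+px2w(i,298,209,z=.0885)[1]/2)
print("pan",px2w(i,251,122,z=.0545)-[.06,0,0],px2w(i,177,193,z=.0545),px2w(i,325,193,z=.0545))
crop(p,0,30,110,230,3,"pics/c16.png")
```

```text
cup [ 0.4512 -0.3133  0.0885] front [ 0.4501 -0.3133  0.0885] -0.3136351206799354
pan [ 0.45   -0.3133  0.0545] [ 0.454  -0.2537  0.0545] [ 0.4539 -0.3729  0.0545]
```

View pics/c16.png

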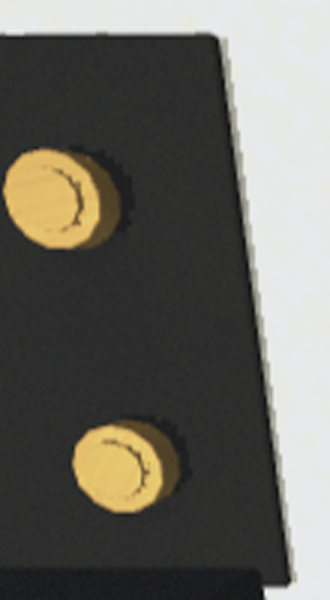

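Cup and pan centres agree within about 1 mm. Next, the good casting at top (278,177).

Call:
apply_moves:
  plan:
    - [0, 0, 0, 0.35, -0.91, 0, 0.2]
    - [0, 0, 0, 0.35, -0.91, 0, 0.3]
    - [0, 0, 0, 0.35, -0.91, 0, 0.4]
    - [0, 0, 0, 0.35, -0.91, 0, 0.4]
    - [0, 0, 0, 0.35, -0.91, 0, 0.4]
    - [0, 0, 0, 0.35, -0.91, 0, 0.4]
    - [0, 0, 0, 0.35, -0.91, 0, 0.4]
    - [0, 0, 0, 0.35, -0.91, 0, 0.4]
    - [0, 0, 0, 0.35, -0.91, 0, 0.4]
    - [0, 0, 0, 0, 0, 0, 0.4]

```text
time_s: 29.08
ee_pos: [0.5312, -0.1074, 0.1457]
ee_rot: [3.142, 0.001, 0.002]
ft_force: [0.3, -0.4, 0.4]
grip_width: 0.606
```

```bash
python3 snap.py wrist w10
```

```text
29.075 [ 0.5312 -0.1074  0.1457] [3.1415 0.0014 0.0015] [ 0.3436 -0.4186  0.4101] 0.605515165276883 j [ 0.1622  0.2107 -0.3932 -0.0002 -0.9683  1.4102]
```

View pics/w10.png

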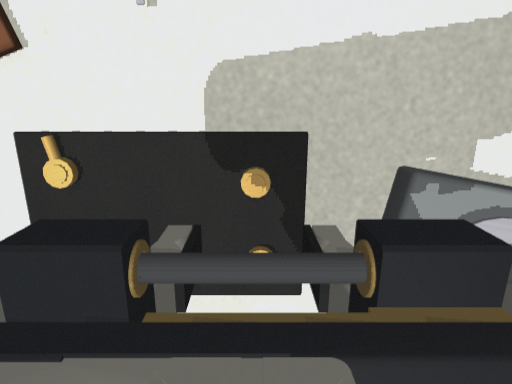

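Target good casting at (256,182), plain round. The reject with a stub is at (62,174).

Run:
```python
from snap import *
i,p,d=load("w10")
print("c5",px2w(i,256,182.5,z=.014),px2w(i,256,182,d=d[182,256]),"c1",px2w(i,62,174,z=.016),"c4 front edge",px2w(i,261,247,z=.015))
```

```text
c5 [ 0.5304 -0.1112  0.014 ] [ 0.5314 -0.1112  0.0163] c1 [0.5385 0.0638 0.016 ] c4 front edge [ 0.4666 -0.1164  0.015 ]
```

Call:
apply_moves:
  plan:
    - [0, 0, 0, 0, 0.14, 1, 0.4]
    - [0, 0, 0, 0, 0, 1, 0.4]
    - [0, 0, 0, 0, 0, 1, 0.4]
    - [0, 0, 0, 0, 0, 1, 0.4]
    - [0, 0, 0, 0, 0, 0.7, 0.4]
    - [0, 0, 0, 0, 0, 0.3, 0.4]
    - [0, 0, 0, 0, 0, 0, 0.4]
    - [0, 0, 0, 0, 0, 0, 0.4]
  newtons: 15

```text
time_s: 30.12
ee_pos: [0.5317, -0.1121, 0.0222]
ee_rot: [-3.142, -0.001, -0.0]
ft_force: [-0.6, -0.7, 1.0]
grip_width: 0.598
```

Call:
apply_moves:
  plan:
    - [0, 0, 0, 0, -0.03, 0.4, 0.4]
    - [0, 0, 0, 0, 0, 0.2, 0.4]
    - [0, 0, 0, 0, 0, 0, 0.7]
    - [0, 0, 0, 0, 0, 0, 0.9]
    - [0, 0, 0, 0, 0, 0, 0.9]
    - [0, 0, 0, 0, 0, 0, 0.9]
    - [0, 0, 0, 0, 0, 0, 0.9]

```text
time_s: 31.0
ee_pos: [0.5313, -0.1112, 0.0067]
ee_rot: [-3.142, -0.0, -0.0]
ft_force: [-0.3, 0.5, 0.6]
grip_width: 0.309
```

Call:
apply_moves:
  plan:
    - [0, 0, 0, 0, 0, -0.5, 0.9]
    - [0, 0, 0, 0, 0, -1, 0.9]
    - [0, 0, 0, 0, 0, -1, 0.9]
    - [0, 0, 0, 0, 0, -1, 0.9]
    - [0, 0, 0, 0, 0, -1, 0.9]
    - [0, 0, 0, -0.2, 0.45, -0.5, 0.9]
    - [0, 0, 0, -0.4, 0.9, 0, 0.9]
    - [0, 0, 0, -0.4, 0.9, 0, 0.9]
    - [0, 0, 0, -0.4, 0.9, 0, 0.9]
    - [0, 0, 0, -0.4, 0.9, 0, 0.9]
    - [0, 0, 0, -0.4, 0.9, 0, 0.9]
    - [0, 0, 0, -0.4, 0.9, 0, 0.9]

```text
time_s: 32.5
ee_pos: [0.4649, -0.2586, 0.1314]
ee_rot: [-3.141, 0.001, -0.001]
ft_force: [0.2, -0.0, -0.5]
grip_width: 0.314
```

Call:
apply_moves:
  plan:
    - [0, 0, 0, -0.4, 0.9, 0, 0.9]
    - [0, 0, 0, -0.4, 0.9, 0, 0.9]
    - [0, 0, 0, -0.2, 0.4, 0, 0.9]
    - [0, 0, 0, 0, 0, 0, 0.9]

```text
time_s: 33.0
ee_pos: [0.4404, -0.3129, 0.1314]
ee_rot: [-3.141, 0.0, -0.002]
ft_force: [0.5, -0.2, -0.6]
grip_width: 0.31
```

```bash
python3 snap.py scene s11;python3 snap.py wrist w11;  python3 -c "
from h import *
p=cv2.imread('pics/s11.png');crop(p,150,60,290,190,5,'pics/c17.png')"
```

```text
33.0 [ 0.4404 -0.3129  0.1314] [-3.1414  0.0005 -0.0017] [ 0.4569 -0.2444 -0.5831] 0.31036560347865993 j [-0.255   0.2227 -0.4152 -0.0001 -0.9334  1.8241]
33.05 [ 0.4408 -0.3125  0.1315] [-3.1414  0.0002 -0.0011] [0.1056 0.6595 0.3107] 0.30781828205569856 j [-0.2539  0.2226 -0.4152 -0.0002 -0.9333  1.8237]
```

View pics/c17.png

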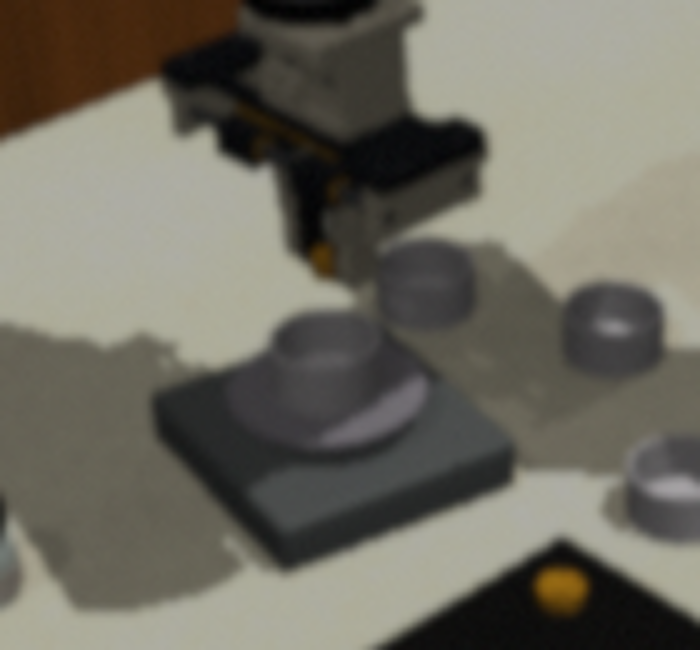

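View pics/w11.png

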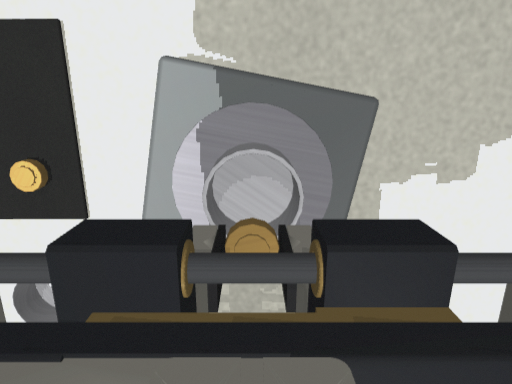

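Casting held; cup rim at (253,195), casting over its near side. Lowering to just above the rim.

Call:
apply_moves:
  plan:
    - [0, 0, 0, 0, 0.02, 0.5, 0.9]
    - [0, 0, 0, 0, 0, 0.5, 0.9]
    - [0, 0, 0, 0, 0, 0.4, 0.9]
    - [0, 0, 0, 0, 0, 0, 0.9]
    - [0, 0, 0, 0, 0, 0, 0.9]

```text
time_s: 33.72
ee_pos: [0.4413, -0.313, 0.0966]
ee_rot: [3.141, 0.0, -0.0]
ft_force: [0.8, -0.7, -0.3]
grip_width: 0.307
```

Call:
apply_moves:
  plan:
    - [0, 0, 0, 0.02, 0, 0.14, 0.9]
    - [0, 0, 0, 0, 0, 0, 0.9]
    - [0, 0, 0, 0, 0, 0, 0.6]
    - [0, 0, 0, 0, 0, 0, 0.55]
    - [0, 0, 0, 0, 0, 0, 0.5]
    - [0, 0, 0, 0, 0, 0, 0.5]
    - [0, 0, 0, 0, 0, -0.5, 0.5]
    - [0, 0, 0, 0, 0, -1, 0.5]
    - [0, 0, 0, 0, 0, -0.5, 0.4]

```text
time_s: 34.85
ee_pos: [0.4424, -0.3133, 0.1451]
ee_rot: [3.141, -0.002, 0.0]
ft_force: [0.4, -0.3, 0.1]
grip_width: 0.558
```

```bash
python3 snap.py wrist w12; python3 snap.py scene s12;  python3 -c "
from h import *
p=cv2.imread('pics/s12.png');crop(p,150,60,290,190,5,'pics/c18.png')"
```

```text
34.85 [ 0.4424 -0.3133  0.1451] [ 3.1407 -0.0023  0.    ] [ 0.3828 -0.2921  0.0531] 0.5580473588376312 j [-0.2542  0.2095 -0.3969  0.0004 -0.962   1.8248]
34.9 [ 0.4429 -0.3135  0.1462] [ 3.14   -0.0037  0.0002] [ 0.9922 -0.9916  1.4805] 0.5772130951903341 j [-0.2543  0.2083 -0.3957  0.0007 -0.9628  1.8248]
```

View pics/w12.png

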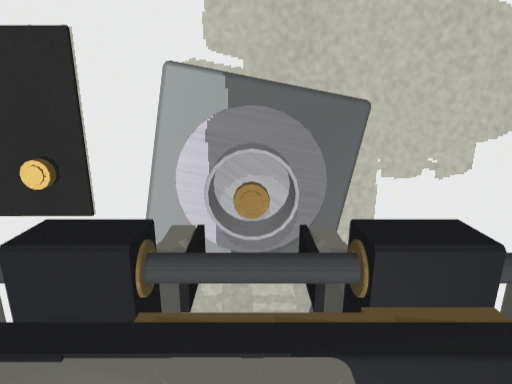

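View pics/c18.png

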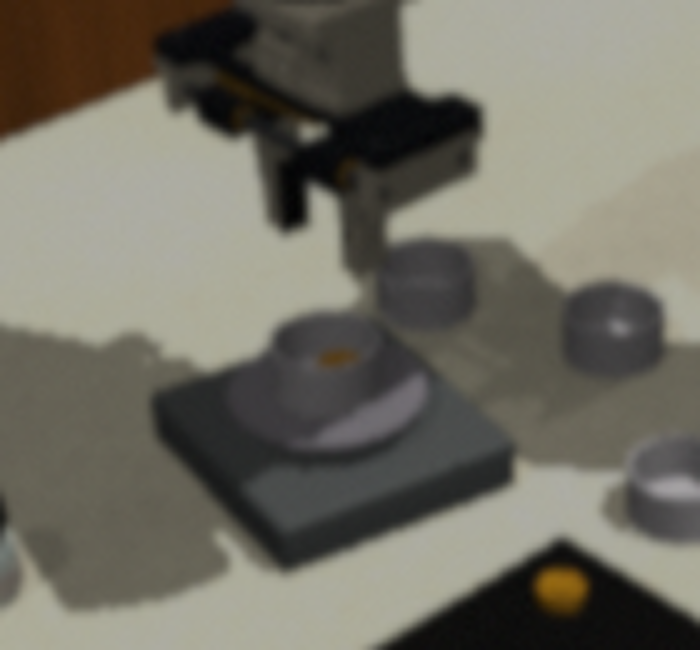

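First good casting is in the cup at (252,200); the cup is still centred. Next, the good casting at top (281,203).

Call:
apply_moves:
  plan:
    - [0, 0, 0, 0.04, -0.88, 0, 0.4]
    - [0, 0, 0, 0.04, -0.88, 0, 0.4]
    - [0, 0, 0, 0.04, -0.88, 0, 0.4]
    - [0, 0, 0, 0.04, -0.88, 0, 0.4]
    - [0, 0, 0, 0.04, -0.88, 0, 0.4]
    - [0, 0, 0, 0.04, -0.88, 0, 0.4]
    - [0, 0, 0, 0.04, -0.88, 0, 0.4]
    - [0, 0, 0, 0.04, -0.88, 0, 0.4]
    - [0, 0, 0, 0.04, -0.88, 0, 0.4]
    - [0, 0, 0, 0, 0, 0, 0.4]

```text
time_s: 36.2
ee_pos: [0.4504, -0.114, 0.1426]
ee_rot: [-3.141, 0.001, 0.002]
ft_force: [0.1, -0.7, 0.0]
grip_width: 0.602
```

```bash
python3 snap.py wrist w13
```

```text
36.2 [ 0.4504 -0.114   0.1426] [-3.1415  0.0006  0.0016] [ 0.0867 -0.6501  0.018 ] 0.6017735119102362 j [ 0.1774  0.0866 -0.5549 -0.0003 -0.9298  1.3952]
```

View pics/w13.png

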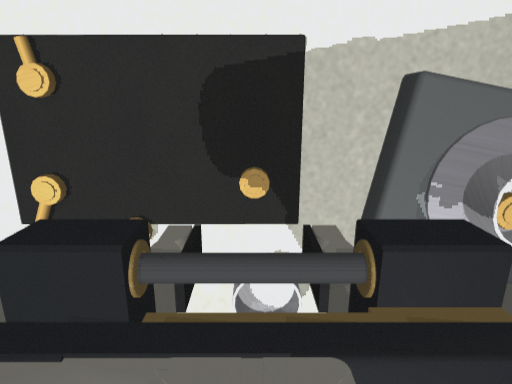

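Run:
```python
from snap import *
i,p,d=load("w13")
print("c4",px2w(i,254.5,183,z=.014),px2w(i,254,183,d=d[183,254]),"c3 front edge",px2w(i,137,218,z=.01), "c2",px2w(i,48,189,z=.016))
crop(p,90,190,160,240,8,"pics/c19.png")
```

```text
c4 [ 0.45   -0.1165  0.014 ] [ 0.4506 -0.116   0.0163] c3 front edge [ 0.4148 -0.0056  0.01  ] c2 [0.4446 0.0701 0.016 ]
```

View pics/c19.png

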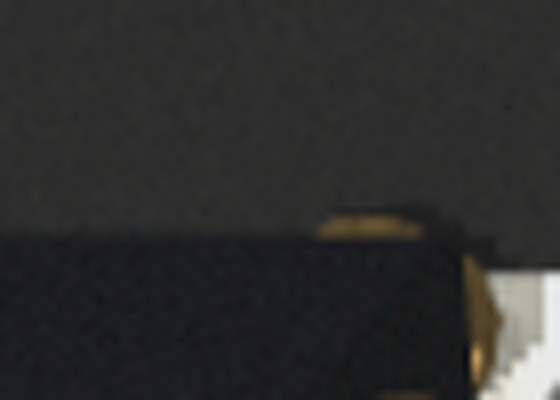

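Call:
apply_moves:
  plan:
    - [0, 0, 0, 0, 0.09, 1, 0.4]
    - [0, 0, 0, 0, 0, 1, 0.4]
    - [0, 0, 0, 0, 0, 1, 0.4]
    - [0, 0, 0, 0, 0, 1, 0.4]
    - [0, 0, 0, 0, 0, 0.7, 0.4]
    - [0, 0, 0, 0, 0, 0.4, 0.4]
    - [0, 0, 0, 0, 0, 0.2, 0.4]
    - [0, 0, 0, 0, 0, 0, 0.4]
    - [0, 0, 0, 0, 0, 0, 0.4]

```text
time_s: 37.38
ee_pos: [0.4511, -0.1172, 0.0111]
ee_rot: [-3.141, -0.001, -0.0]
ft_force: [0.3, -0.2, 0.6]
grip_width: 0.599
```

Call:
apply_moves:
  plan:
    - [0, 0, 0, 0, -0.03, 0.15, 0.4]
    - [0, 0, 0, 0, 0, 0, 0.7]
    - [0, 0, 0, 0, 0, 0, 0.9]
    - [0, 0, 0, 0, 0, 0, 0.9]
    - [0, 0, 0, 0, 0, 0, 0.9]
    - [0, 0, 0, 0, 0, 0, 0.9]

```text
time_s: 38.12
ee_pos: [0.4508, -0.1164, 0.0069]
ee_rot: [-3.142, -0.0, -0.0]
ft_force: [-0.5, 0.1, 1.0]
grip_width: 0.311
```

Call:
apply_moves:
  plan:
    - [0, 0, 0, 0, 0, -0.5, 0.9]
    - [0, 0, 0, 0, 0, -1, 0.9]
    - [0, 0, 0, 0, 0, -1, 0.9]
    - [0, 0, 0, 0, 0, -1, 0.9]
    - [0, 0, 0, 0, 0, -1, 0.9]
    - [0, 0, 0, 0.04, 0.5, -0.5, 0.9]
    - [0, 0, 0, 0.05, 0.9, 0, 0.9]
    - [0, 0, 0, 0.05, 0.9, 0, 0.9]
    - [0, 0, 0, 0.05, 0.9, 0, 0.9]
    - [0, 0, 0, 0.05, 0.9, 0, 0.9]
    - [0, 0, 0, 0.05, 0.9, 0, 0.9]
    - [0, 0, 0, 0.05, 0.9, 0, 0.9]

```text
time_s: 39.62
ee_pos: [0.4586, -0.2653, 0.1316]
ee_rot: [-3.141, 0.001, -0.001]
ft_force: [0.5, 0.9, -0.4]
grip_width: 0.309
```

Call:
apply_moves:
  plan:
    - [0, 0, 0, 0.05, 0.9, 0, 0.9]
    - [0, 0, 0, 0.05, 0.9, 0, 0.9]
    - [0, 0, 0, 0.05, 0.2, 0, 0.9]
    - [0, 0, 0, 0, 0, 0, 0.9]

```text
time_s: 40.12
ee_pos: [0.4624, -0.3142, 0.1315]
ee_rot: [-3.141, 0.001, -0.001]
ft_force: [-0.0, 0.5, -0.4]
grip_width: 0.311
```

```bash
python3 snap.py wrist w14
```

```text
40.125 [ 0.4624 -0.3142  0.1315] [-3.1412  0.0008 -0.0012] [-0.018   0.5041 -0.423 ] 0.3108875367164674 j [-0.2468  0.252  -0.3747 -0.0002 -0.945   1.8165]
```

View pics/w14.png

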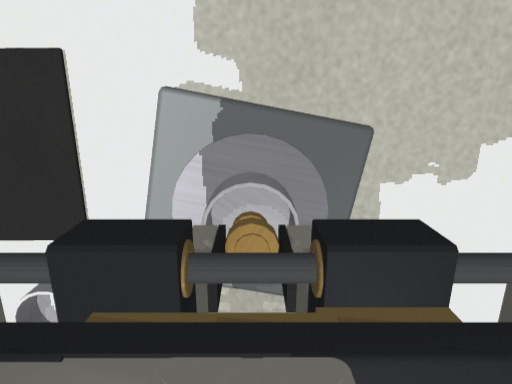

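Call:
apply_moves:
  plan:
    - [0, 0, 0, 0.02, -0.03, 0.5, 0.9]
    - [0, 0, 0, 0, 0, 0.5, 0.9]
    - [0, 0, 0, 0, 0, 0.4, 0.9]
    - [0, 0, 0, 0, 0, 0.16, 0.9]
    - [0, 0, 0, 0, 0, 0, 0.9]
    - [0, 0, 0, 0, 0, 0, 0.9]

```text
time_s: 40.92
ee_pos: [0.4637, -0.3133, 0.0931]
ee_rot: [3.141, -0.001, -0.0]
ft_force: [-0.4, 0.1, -0.8]
grip_width: 0.308
```

Call:
apply_moves:
  plan:
    - [0, 0, 0, 0, 0, 0.04, 0.9]
    - [0, 0, 0, 0, 0, 0, 0.6]
    - [0, 0, 0, 0, 0, 0, 0.55]
    - [0, 0, 0, 0, 0, 0, 0.5]
    - [0, 0, 0, 0, 0, 0, 0.5]
    - [0, 0, 0, 0, 0, -0.5, 0.5]
    - [0, 0, 0, 0, 0, -1, 0.5]
    - [0, 0, 0, 0, 0, -0.5, 0.4]
    - [0, 0, 0, 0, 0, 0, 0.4]

```text
time_s: 42.05
ee_pos: [0.4641, -0.3134, 0.1431]
ee_rot: [3.141, -0.002, -0.0]
ft_force: [-0.1, 0.4, -0.6]
grip_width: 0.59
```

```bash
python3 snap.py wrist w15; python3 snap.py top t15;  python3 -c "
from h import *
p=cv2.imread('pics/t15.png');crop(p,170,105,300,250,4,'pics/c20.png')"
```

```text
42.05 [ 0.4641 -0.3134  0.1431] [ 3.1409 -0.0025 -0.0002] [-0.0812  0.3868 -0.6281] 0.5899311487889795 j [-0.2443  0.2396 -0.3613  0.0001 -0.9673  1.8149]
42.1 [ 0.4635 -0.3131  0.1421] [ 3.1416 -0.001  -0.0004] [-0.1995 -0.3018 -0.574 ] 0.5963722572660172 j [-0.2443  0.2405 -0.3625 -0.0003 -0.9668  1.8149]
```

View pics/w15.png

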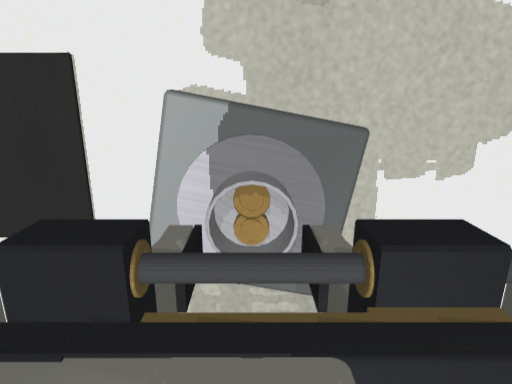

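View pics/c20.png

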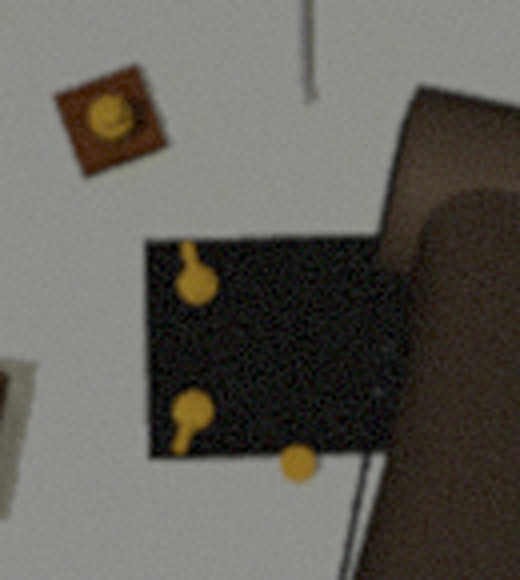

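Both goods sit in the cup at (251,200) and (251,228). The third good lies at top (244,220), on the mat's near edge.

Call:
apply_moves:
  plan:
    - [0, 0, 0, -0.17, -0.89, 0, 0.4]
    - [0, 0, 0, -0.17, -0.89, 0, 0.4]
    - [0, 0, 0, -0.17, -0.89, 0, 0.4]
    - [0, 0, 0, -0.17, -0.89, 0, 0.4]
    - [0, 0, 0, -0.17, -0.89, 0, 0.4]
    - [0, 0, 0, -0.17, -0.89, 0, 0.4]
    - [0, 0, 0, -0.17, -0.89, 0, 0.4]
    - [0, 0, 0, -0.17, -0.89, 0, 0.4]
    - [0, 0, 0, -0.17, -0.89, 0, 0.4]
    - [0, 0, 0, -0.17, -0.89, 0, 0.4]
    - [0, 0, 0, -0.17, -0.89, 0, 0.4]
    - [0, 0, 0, -0.17, -0.89, 0, 0.4]

```text
time_s: 43.65
ee_pos: [0.4117, -0.0456, 0.141]
ee_rot: [3.141, 0.001, -0.0]
ft_force: [0.8, 1.0, 0.5]
grip_width: 0.603
```

Call:
apply_moves:
  plan:
    - [0, 0, 0, -0.17, -0.89, 0, 0.4]
    - [0, 0, 0, -0.17, -0.8, 0, 0.4]
    - [0, 0, 0, 0, 0, 0, 0.4]
    - [0, 0, 0, 0, 0, 0, 0.4]

```text
time_s: 44.15
ee_pos: [0.4037, -0.0042, 0.1414]
ee_rot: [3.141, 0.001, 0.0]
ft_force: [0.2, -0.4, -0.7]
grip_width: 0.603
```

```bash
python3 snap.py wrist w16; python3 -c "
from h import *
from bench import *
i=camera_info('top');print(px2w(i,244.4,220.4,z=.013))
p=cv2.imread('pics/w16.png');crop(p,180,120,320,230,5,'pics/c21.png')"
```

```text
44.15 [ 0.4037 -0.0042  0.1414] [3.1412 0.0009 0.0002] [ 0.1893 -0.3826 -0.6765] 0.6027338422547442 j [ 0.4846 -0.022  -0.6727 -0.0001 -0.9211  1.0865]
[ 0.4011 -0.0031  0.013 ]
```

View pics/w16.png

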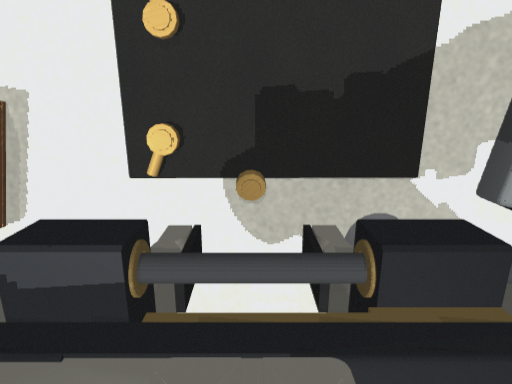

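View pics/c21.png

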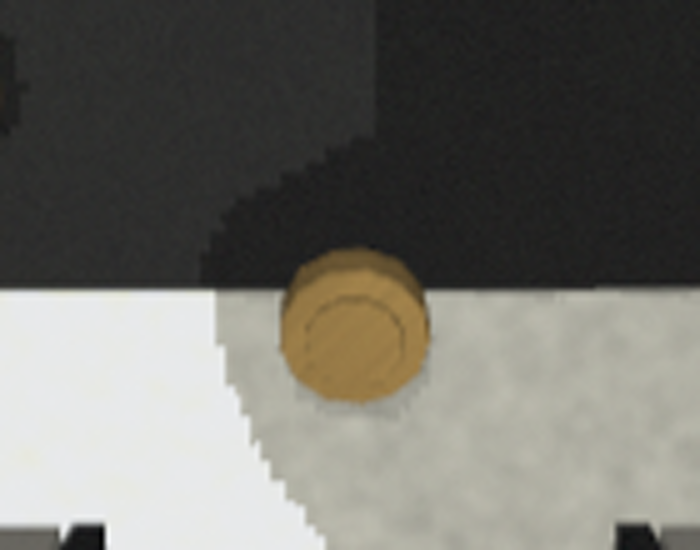

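Run:
```python
from snap import *
i,p,d=load("w16")
print(px2w(i,250.5,186.5,z=.013),px2w(i,250,178,z=.004))
for v in (175,180,186,192,197): print(v,px2w(i,251,v,d=np.median(d[v-1:v+2,248:254])))
```

```text
[ 0.4001 -0.0031  0.013 ] [ 0.4059 -0.0026  0.004 ]
175 [ 0.4111 -0.0036  0.0148]
180 [ 0.4068 -0.0036  0.0157]
186 [ 0.4009 -0.0036  0.0144]
192 [ 0.3949 -0.0036  0.0129]
197 [ 0.3894 -0.0035  0.0105]
```

Call:
apply_moves:
  plan:
    - [0, 0, 0, -0.13, -0.02, 1, 0.4]
    - [0, 0, 0, 0, 0, 1, 0.4]
    - [0, 0, 0, 0, 0, 1, 0.4]
    - [0, 0, 0, 0, 0, 1, 0.4]
    - [0, 0, 0, 0, 0, 0.7, 0.4]
    - [0, 0, 0, 0, 0, 0.4, 0.4]
    - [0, 0, 0, 0, 0, 0.2, 0.4]
    - [0, 0, 0, 0, 0, 0, 0.4]
    - [0, 0, 0, 0, 0, 0, 0.4]

```text
time_s: 45.32
ee_pos: [0.4011, -0.0033, 0.0098]
ee_rot: [-3.141, -0.001, -0.0]
ft_force: [-0.9, 0.4, 0.0]
grip_width: 0.601
```

Call:
apply_moves:
  plan:
    - [0, 0, 0, -0.04, 0, 0.1, 0.4]
    - [0, 0, 0, 0, 0, 0, 0.7]
    - [0, 0, 0, 0, 0, 0, 0.9]
    - [0, 0, 0, 0, 0, 0, 0.9]
    - [0, 0, 0, 0, 0, 0, 0.9]
    - [0, 0, 0, 0, 0, 0, 0.9]
    - [0, 0, 0, 0, 0, -0.5, 0.9]
    - [0, 0, 0, 0, 0, -1, 0.9]
    - [0, 0, 0, 0, 0, -1, 0.9]
    - [0, 0, 0, 0, 0, -1, 0.9]
    - [0, 0, 0, 0, 0, -1, 0.9]
    - [0, 0, 0, 0, 0, -0.5, 0.9]

```text
time_s: 46.82
ee_pos: [0.4001, -0.0032, 0.1329]
ee_rot: [-3.141, -0.002, -0.0]
ft_force: [0.8, 0.6, -0.3]
grip_width: 0.31
```

```bash
python3 snap.py wrist w17
```

```text
46.825 [ 0.4001 -0.0032  0.1329] [-3.1407 -0.0016 -0.0002] [ 0.7789  0.5539 -0.291 ] 0.31009725313229486 j [ 0.4919 -0.0196 -0.6936 -0.     -0.895   1.0787]
```

View pics/w17.png

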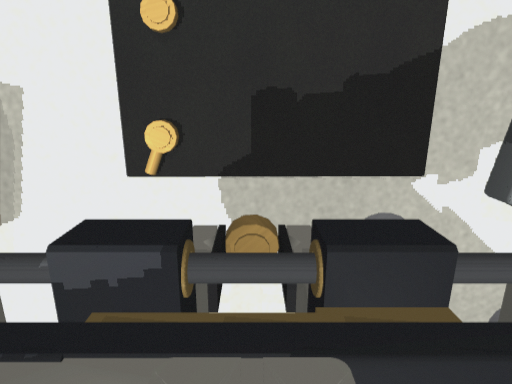

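Call:
apply_moves:
  plan:
    - [0, 0, 0, 0.15, 0.89, 0, 0.9]
    - [0, 0, 0, 0.15, 0.89, 0, 0.9]
    - [0, 0, 0, 0.15, 0.89, 0, 0.9]
    - [0, 0, 0, 0.15, 0.89, 0, 0.9]
    - [0, 0, 0, 0.15, 0.89, 0, 0.9]
    - [0, 0, 0, 0.15, 0.89, 0, 0.9]
    - [0, 0, 0, 0.15, 0.89, 0, 0.9]
    - [0, 0, 0, 0.15, 0.89, 0, 0.9]
    - [0, 0, 0, 0.15, 0.89, 0, 0.9]
    - [0, 0, 0, 0.15, 0.89, 0, 0.9]
    - [0, 0, 0, 0.15, 0.89, 0, 0.9]
    - [0, 0, 0, 0.15, 0.89, 0, 0.9]

```text
time_s: 48.38
ee_pos: [0.4442, -0.271, 0.1305]
ee_rot: [-3.141, 0.002, -0.0]
ft_force: [0.2, 0.3, 0.4]
grip_width: 0.308
```

Call:
apply_moves:
  plan:
    - [0, 0, 0, 0.15, 0.89, 0, 0.9]
    - [0, 0, 0, 0.13, 0.83, 0, 0.9]
    - [0, 0, 0, 0, 0, 0, 0.9]
    - [0, 0, 0, 0, 0, 0, 0.9]

```text
time_s: 48.88
ee_pos: [0.451, -0.313, 0.1308]
ee_rot: [-3.141, 0.002, -0.001]
ft_force: [0.1, -0.4, -0.3]
grip_width: 0.31
```

```bash
python3 snap.py wrist w18
```

```text
48.875 [ 0.451  -0.313   0.1308] [-3.1409  0.0016 -0.0007] [ 0.1339 -0.3856 -0.291 ] 0.3098720977299705 j [-0.25    0.2375 -0.3964 -0.0004 -0.9386  1.8203]
```

View pics/w18.png

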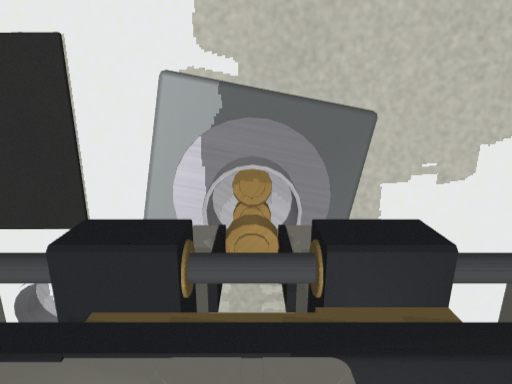

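Call:
apply_moves:
  plan:
    - [0, 0, 0, 0, 0, 0.5, 0.9]
    - [0, 0, 0, 0, 0, 0.5, 0.9]
    - [0, 0, 0, 0, 0, 0.4, 0.9]
    - [0, 0, 0, 0, 0, 0.2, 0.9]
    - [0, 0, 0, 0, 0, 0, 0.9]
    - [0, 0, 0, 0, 0, 0, 0.9]

```text
time_s: 49.68
ee_pos: [0.4519, -0.3136, 0.0921]
ee_rot: [3.141, -0.0, -0.0]
ft_force: [0.4, 0.6, -0.3]
grip_width: 0.307
```

Call:
apply_moves:
  plan:
    - [0, 0, 0, 0, 0, 0, 0.6]
    - [0, 0, 0, 0, 0, 0, 0.55]
    - [0, 0, 0, 0, 0, 0, 0.5]
    - [0, 0, 0, 0, 0, 0, 0.5]
    - [0, 0, 0, 0, 0, -0.5, 0.5]
    - [0, 0, 0, 0, 0, -1, 0.5]
    - [0, 0, 0, 0, 0, -0.6, 0.4]
    - [0, 0, 0, 0, 0, 0, 0.4]

```text
time_s: 50.68
ee_pos: [0.4525, -0.3137, 0.1458]
ee_rot: [3.141, -0.003, -0.0]
ft_force: [-0.1, 1.0, 0.1]
grip_width: 0.59
```

```bash
python3 snap.py wrist w19; python3 -c "
from h import *
p=cv2.imread('pics/w19.png');crop(p,160,100,340,240,4,'pics/c22.png')"
```

```text
50.675 [ 0.4525 -0.3137  0.1458] [ 3.1407 -0.0029 -0.0001] [-0.1121  1.0355  0.0706] 0.5904942176770066 j [-0.2503  0.2218 -0.3783  0.0001 -0.9677  1.8209]
```

View pics/c22.png

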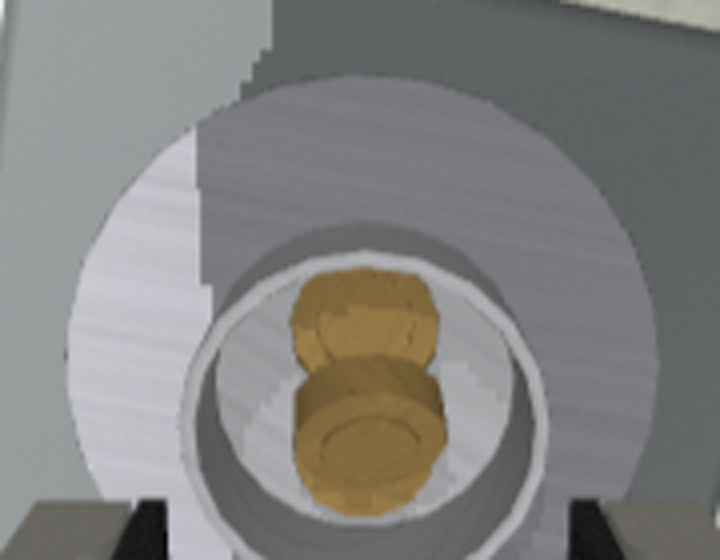

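All three goods are in the cup: one at the far side, and two stacked at the near side. Now the rejects.

Call:
apply_moves:
  plan:
    - [0, 0, 0, 0.2, -0.9, 0, 0.4]
    - [0, 0, 0, 0.2, -0.9, 0, 0.4]
    - [0, 0, 0, 0.2, -0.9, 0, 0.4]
    - [0, 0, 0, 0.2, -0.9, 0, 0.4]
    - [0, 0, 0, 0.2, -0.9, 0, 0.4]
    - [0, 0, 0, 0.2, -0.9, 0, 0.4]
    - [0, 0, 0, 0.2, -0.9, 0, 0.4]
    - [0, 0, 0, 0.2, -0.9, 0, 0.4]
    - [0, 0, 0, 0.2, -0.9, 0, 0.4]
    - [0, 0, 0, 0.2, -0.9, 0, 0.4]
    - [0, 0, 0, 0.2, -0.9, 0, 0.4]
    - [0, 0, 0, 0.2, -0.9, 0, 0.4]

```text
time_s: 52.22
ee_pos: [0.5112, -0.0428, 0.1433]
ee_rot: [3.141, 0.002, -0.0]
ft_force: [-0.0, -0.2, -1.4]
grip_width: 0.599
```

Call:
apply_moves:
  plan:
    - [0, 0, 0, 0.2, -0.9, 0, 0.4]
    - [0, 0, 0, 0.2, -0.9, 0, 0.4]
    - [0, 0, 0, 0.2, -0.9, 0, 0.4]
    - [0, 0, 0, 0.2, -0.9, 0, 0.4]
    - [0, 0, 0, 0.2, -0.8, 0, 0.4]
    - [0, 0, 0, 0, 0, 0, 0.4]
    - [0, 0, 0, 0, 0, 0, 0.4]

```text
time_s: 53.1
ee_pos: [0.5365, 0.0665, 0.1441]
ee_rot: [3.141, 0.001, 0.0]
ft_force: [-0.1, 0.0, -0.5]
grip_width: 0.601
```

```bash
python3 snap.py wrist w20
```

```text
53.1 [0.5365 0.0665 0.1441] [3.1414 0.0006 0.    ] [-0.0947  0.0345 -0.5318] 0.6012084133906914 j [ 0.4859  0.2099 -0.3988 -0.0001 -0.9628  1.0849]
```

View pics/w20.png

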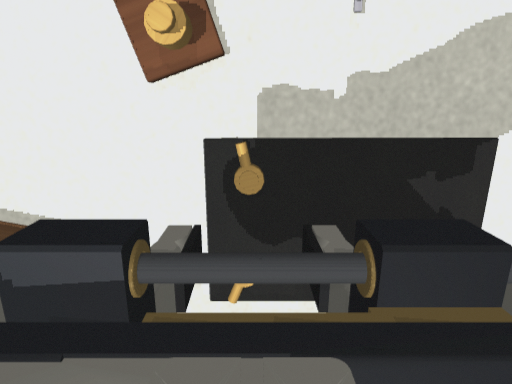

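Reject at (249,180), stub to (242,145).

Call:
apply_moves:
  plan:
    - [0, 0, 0, 0.08, -0.1, 1, 0.4]
    - [0, 0, 0, 0, 0, 1, 0.4]
    - [0, 0, 0, 0, 0, 1, 0.4]
    - [0, 0, 0, 0, 0, 1, 0.4]
    - [0, 0, 0, 0, 0, 0.7, 0.4]
    - [0, 0, 0, 0, 0, 0.5, 0.4]
    - [0, 0, 0, 0, 0, 0.2, 0.4]
    - [0, 0, 0, 0, 0, 0, 0.4]
    - [0, 0, 0, 0, 0, 0, 0.4]

```text
time_s: 54.28
ee_pos: [0.5392, 0.0692, 0.01]
ee_rot: [-3.141, -0.001, -0.0]
ft_force: [0.5, -0.4, -0.2]
grip_width: 0.6
```

Call:
apply_moves:
  plan:
    - [0, 0, 0, 0, 0, 0.08, 0.4]
    - [0, 0, 0, 0, 0, 0, 0.7]
    - [0, 0, 0, 0, 0, 0, 0.9]
    - [0, 0, 0, 0, 0, 0, 0.9]
    - [0, 0, 0, 0, 0, 0, 0.9]
    - [0, 0, 0, 0, 0, 0, 0.9]

```text
time_s: 55.02
ee_pos: [0.5388, 0.0691, 0.0073]
ee_rot: [-3.142, -0.0, -0.0]
ft_force: [-0.4, 1.3, 1.7]
grip_width: 0.308
```

Gripped. Lift and carry to the scrap box (centre about 0.43, 0.294).

Call:
apply_moves:
  plan:
    - [0, 0, 0, 0, 0, -0.5, 0.9]
    - [0, 0, 0, 0, 0, -1, 0.9]
    - [0, 0, 0, 0, 0, -1, 0.9]
    - [0, 0, 0, 0, 0, -1, 0.9]
    - [0, 0, 0, 0, 0, -1, 0.9]
    - [0, 0, 0, -0.2, -0.5, -0.5, 0.9]
    - [0, 0, 0, -0.38, -0.9, 0, 0.9]
    - [0, 0, 0, -0.38, -0.9, 0, 0.9]
    - [0, 0, 0, -0.38, -0.9, 0, 0.9]
    - [0, 0, 0, -0.38, -0.9, 0, 0.9]
    - [0, 0, 0, -0.38, -0.9, 0, 0.9]
    - [0, 0, 0, -0.38, -0.9, 0, 0.9]

```text
time_s: 56.52
ee_pos: [0.4758, 0.2176, 0.1323]
ee_rot: [3.141, 0.0, -0.0]
ft_force: [0.6, 0.2, -0.8]
grip_width: 0.309
```

Call:
apply_moves:
  plan:
    - [0, 0, 0, -0.38, -0.9, 0, 0.9]
    - [0, 0, 0, -0.38, -0.9, 0, 0.9]
    - [0, 0, 0, -0.38, -0.9, 0, 0.9]
    - [0, 0, 0, -0.38, -0.9, 0, 0.9]
    - [0, 0, 0, 0, 0, 0, 0.9]
    - [0, 0, 0, 0, 0, 0, 0.9]

```text
time_s: 57.28
ee_pos: [0.4383, 0.3064, 0.1322]
ee_rot: [3.141, 0.0, 0.0]
ft_force: [-0.5, -1.2, -0.9]
grip_width: 0.312
```

```bash
python3 snap.py wrist w21; python3 snap.py top t21
```

```text
57.275 [0.4383 0.3064 0.1322] [3.1412 0.0005 0.0003] [-0.5225 -1.2021 -0.904 ] 0.311716582444567 j [ 0.9768  0.2133 -0.4257 -0.0002 -0.9324  0.5944]
57.325 [0.4385 0.3061 0.1322] [ 3.1412  0.0004 -0.0002] [-0.2356  0.1523 -0.7462] 0.3087109102952144 j [ 0.9762  0.2133 -0.4258 -0.0001 -0.9323  0.5944]
```

View pics/w21.png

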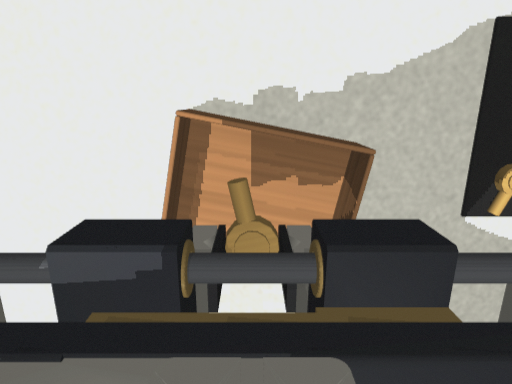

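View pics/t21.png

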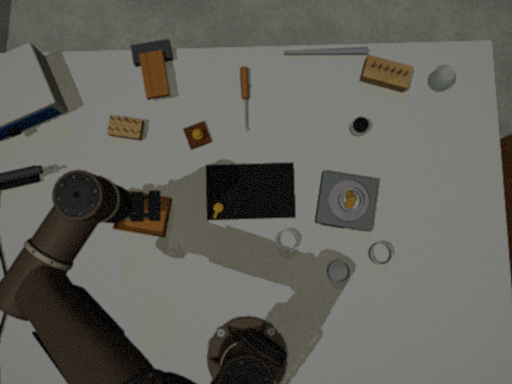

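The wrist view shows the box's far wall running from (180,112) to (373,150), so the box is slightly rotated.

Run:
```python
from snap import *
i,p,d=load("w21")
a=px2w(i,178,112,z=.05);b=px2w(i,374,150,z=.05);print(a,b,np.linalg.norm(a-b))
u=(a-b)/np.linalg.norm(a-b); n=np.array([u[1],-u[0],0]) ; print("centre",(a+b)/2-n*.06, np.degrees(np.arctan2(-u[0],u[1])))
```

```text
[0.5018 0.3592 0.05  ] [0.4745 0.2162 0.05  ] 0.14559858392202227
centre [0.4292 0.2989 0.05  ] -10.776430365610102
```

Call:
apply_moves:
  plan:
    - [0, 0, 0, 0, 0, 1, 0.9]
    - [0, 0, 0, 0, 0, 1, 0.9]
    - [0, 0, 0, 0, 0, 1, 0.9]
    - [0, 0, 0, 0, 0, 0.8, 0.9]
    - [0, 0, 0, 0, 0, 0.5, 0.9]
    - [0, 0, 0, 0, 0, 0, 0.9]
    - [0, 0, 0, 0, 0, 0, 0.9]

```text
time_s: 58.25
ee_pos: [0.4392, 0.3068, 0.0255]
ee_rot: [-3.141, -0.001, -0.0]
ft_force: [1.0, 1.0, -1.0]
grip_width: 0.309
```

Call:
apply_moves:
  plan:
    - [0, 0, 0, 0, 0, 0.3, 0.9]
    - [0, 0, 0, 0, 0, 0, 0.9]
    - [0, 0, 0, 0, 0, 0, 0.6]
    - [0, 0, 0, 0, 0, 0, 0.55]
    - [0, 0, 0, 0, 0, 0, 0.55]
    - [0, 0, 0, 0, 0, -0.5, 0.55]
    - [0, 0, 0, 0, 0, -1, 0.55]
    - [0, 0, 0, 0, 0, -1, 0.55]
    - [0, 0, 0, 0, 0, -1, 0.4]
    - [0, 0, 0, 0, 0, -1, 0.4]
    - [0, 0, 0, 0, 0, 0, 0.4]

```text
time_s: 59.62
ee_pos: [0.4398, 0.3077, 0.1329]
ee_rot: [-3.138, -0.003, 0.0]
ft_force: [-0.4, -0.1, -0.2]
grip_width: 0.597
```

```bash
python3 snap.py wrist w22
```

```text
59.625 [0.4398 0.3077 0.1329] [-3.1377 -0.0032  0.0001] [-0.4184 -0.1461 -0.2425] 0.5965608959196015 j [ 0.9763  0.2124 -0.4255  0.0006 -0.9279  0.5943]
```

View pics/w22.png

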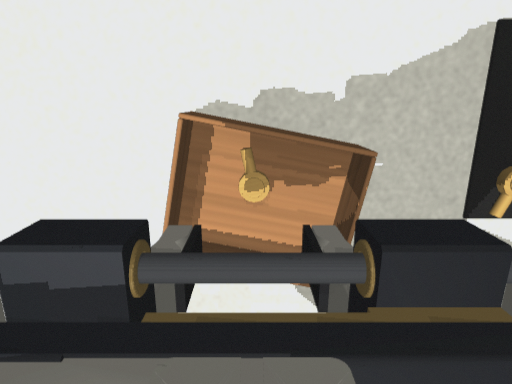

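First reject lies in the box at (254,185). Now the second, near (0.443,0.072).

Call:
apply_moves:
  plan:
    - [0, 0, 0, 0.01, 0.86, 0, 0.4]
    - [0, 0, 0, 0.01, 0.86, 0, 0.4]
    - [0, 0, 0, 0.01, 0.86, 0, 0.4]
    - [0, 0, 0, 0.01, 0.86, 0, 0.4]
    - [0, 0, 0, 0.01, 0.86, 0, 0.4]
    - [0, 0, 0, 0.01, 0.86, 0, 0.4]
    - [0, 0, 0, 0.01, 0.86, 0, 0.4]
    - [0, 0, 0, 0.01, 0.86, 0, 0.4]
    - [0, 0, 0, 0.01, 0.86, 0, 0.4]
    - [0, 0, 0, 0.01, 0.86, 0, 0.4]
    - [0, 0, 0, 0, 0.84, 0, 0.4]
    - [0, 0, 0, 0, 0, 0, 0.4]

```text
time_s: 61.18
ee_pos: [0.441, 0.069, 0.1298]
ee_rot: [3.142, 0.0, -0.002]
ft_force: [0.2, 0.7, -0.1]
grip_width: 0.598
```

```bash
python3 snap.py wrist w23
```

```text
61.175 [0.441  0.069  0.1298] [ 3.1415  0.0002 -0.002 ] [ 0.1518  0.7071 -0.1139] 0.5980183158358785 j [ 0.5994  0.0703 -0.6085 -0.0001 -0.8921  0.9695]
```

View pics/w23.png

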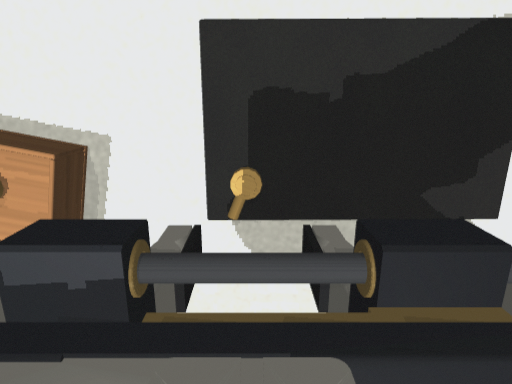

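Run:
```python
from snap import *
i,p,d=load("w23")
print(px2w(i,246,184,z=.014),px2w(i,246,184,d=d[184,246]),px2w(i,235,216,z=.009))
```

```text
[0.4429 0.074  0.014 ] [0.4432 0.074  0.0152] [0.4118 0.0842 0.009 ]
```

Call:
apply_moves:
  plan:
    - [0, 0, 0, 0.08, -0.2, 1, 0.4]
    - [0, 0, 0, 0, 0, 1, 0.4]
    - [0, 0, 0, 0, 0, 1, 0.4]
    - [0, 0, 0, 0, 0, 1, 0.4]
    - [0, 0, 0, 0, 0, 0.5, 0.4]
    - [0, 0, 0, 0, 0, 0.3, 0.4]
    - [0, 0, 0, 0, 0, 0, 0.4]
    - [0, 0, 0, 0, 0, 0, 0.4]

```text
time_s: 62.22
ee_pos: [0.4437, 0.0759, 0.0104]
ee_rot: [-3.141, -0.001, -0.0]
ft_force: [1.2, 0.6, -0.4]
grip_width: 0.604
```

Call:
apply_moves:
  plan:
    - [0, 0, 0, 0, 0.05, 0.1, 0.4]
    - [0, 0, 0, 0, 0, 0, 0.7]
    - [0, 0, 0, 0, 0, 0, 0.9]
    - [0, 0, 0, 0, 0, 0, 0.9]
    - [0, 0, 0, 0, 0, 0, 0.9]
    - [0, 0, 0, 0, 0, 0, 0.9]
    - [0, 0, 0, 0, 0, -0.5, 0.9]
    - [0, 0, 0, 0, 0, -1, 0.9]
    - [0, 0, 0, 0, 0, -1, 0.9]
    - [0, 0, 0, 0, 0, -1, 0.9]
    - [0, 0, 0, 0, 0, -1, 0.9]
    - [0, 0, 0, 0, 0, -0.4, 0.9]

```text
time_s: 63.72
ee_pos: [0.4438, 0.0747, 0.1318]
ee_rot: [-3.14, -0.003, -0.0]
ft_force: [0.4, 0.8, -1.1]
grip_width: 0.313
```

Call:
apply_moves:
  plan:
    - [0, 0, 0, -0.12, -0.82, 0, 0.9]
    - [0, 0, 0, -0.12, -0.82, 0, 0.9]
    - [0, 0, 0, -0.12, -0.82, 0, 0.9]
    - [0, 0, 0, -0.12, -0.82, 0, 0.9]
    - [0, 0, 0, -0.12, -0.82, 0, 0.9]
    - [0, 0, 0, -0.12, -0.82, 0, 0.9]
    - [0, 0, 0, -0.12, -0.82, 0, 0.9]
    - [0, 0, 0, -0.12, -0.82, 0, 0.9]
    - [0, 0, 0, -0.12, -0.82, 0, 0.9]
    - [0, 0, 0, -0.1, -0.82, 0, 0.9]
    - [0, 0, 0, 0, 0, 0, 0.9]
    - [0, 0, 0, 0, 0, 0, 0.9]

```text
time_s: 65.22
ee_pos: [0.4135, 0.2793, 0.1296]
ee_rot: [3.141, 0.0, 0.0]
ft_force: [-0.4, -0.1, -0.7]
grip_width: 0.306
```

```bash
python3 snap.py wrist w24
```

```text
65.225 [0.4135 0.2793 0.1296] [3.1411 0.0004 0.0001] [-0.36   -0.0664 -0.7109] 0.3063593436928542 j [ 0.9884  0.1593 -0.5032 -0.0001 -0.909   0.5825]
```

View pics/w24.png

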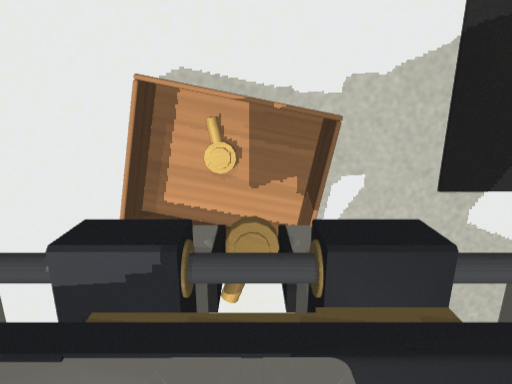

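Run:
```python
from snap import *
i,p,d=load("w24")
for u,v in [(165,203),(285,222)]: print(px2w(i,u,v,z=.004),px2w(i,u,v,d=d[v,u]))
for u,v in [(126,222),(312,219)]: print(px2w(i,u,v,d=d[v,u]))
print(px2w(i,137,77,z=.05),px2w(i,341,118,z=.05))
```

```text
[0.3951 0.3582 0.004 ] [0.3954 0.3579 0.005 ]
[0.3767 0.2484 0.004 ] [0.3766 0.2484 0.0038]
[0.452  0.3142 0.2025]
[0.3965 0.2326 0.0496]
[0.5005 0.3583 0.05  ] [0.4729 0.2158 0.05  ]
```

The near inner wall is at x of about 0.384, so I'll shift 14 mm outward before lowering.

Call:
apply_moves:
  plan:
    - [0, 0, 0, 0.58, 0.02, 0, 0.9]
    - [0, 0, 0, 0, 0, 1, 0.9]
    - [0, 0, 0, 0, 0, 1, 0.9]
    - [0, 0, 0, 0, 0, 1, 0.9]
    - [0, 0, 0, 0, 0, 0.6, 0.9]
    - [0, 0, 0, 0, 0, 0.4, 0.9]
    - [0, 0, 0, 0, 0, 0, 0.9]
    - [0, 0, 0, 0, 0, 0, 0.6]
    - [0, 0, 0, 0, 0, 0, 0.58]
    - [0, 0, 0, 0, 0, 0, 0.58]
    - [0, 0, 0, 0, 0, 0, 0.58]

```text
time_s: 66.65
ee_pos: [0.4283, 0.279, 0.0301]
ee_rot: [-3.141, -0.0, -0.0]
ft_force: [-0.0, 0.1, -0.5]
grip_width: 0.419
```

Call:
apply_moves:
  plan:
    - [0, 0, 0, 0, 0, -0.5, 0.58]
    - [0, 0, 0, 0, 0, -1, 0.55]
    - [0, 0, 0, 0, 0, -1, 0.55]
    - [0, 0, 0, 0, 0, -1, 0.4]
    - [0, 0, 0, 0, 0, -1, 0.4]
    - [0, 0, 0, -0.5, 0, -0.5, 0.4]
    - [0, 0, 0, 0, 0, 0, 0.4]

```text
time_s: 67.53
ee_pos: [0.415, 0.279, 0.1558]
ee_rot: [-3.14, -0.001, 0.0]
ft_force: [0.1, -1.2, -0.1]
grip_width: 0.599
```

```bash
python3 snap.py wrist w25;python3 snap.py top t25;python3 snap.py scene s25; python3 -c "
from h import *
p=cv2.imread('pics/t25.png');crop(p,170,105,420,290,3,'pics/c25.png')
p=cv2.imread('pics/s25.png');crop(p,170,80,290,190,6,'pics/c26.png')"
```

```text
67.525 [0.415  0.279  0.1558] [-3.1398 -0.0009  0.0004] [ 0.1009 -1.2378 -0.1141] 0.5993892101016853 j [ 0.9853  0.1305 -0.4684 -0.0003 -0.9698  0.586 ]
67.575 [0.4151 0.2788 0.155 ] [-3.1409 -0.0001  0.0004] [ 0.4448 -0.6344 -0.7843] 0.5984181162681959 j [ 0.9849  0.132  -0.4689 -0.0003 -0.9693  0.5865]
67.625 [0.4151 0.2786 0.1544] [3.1413 0.0005 0.0003] [-0.0687 -0.8003 -0.9334] 0.5982719268087154 j [ 0.9846  0.1331 -0.469  -0.0003 -0.9692  0.5867]
```

View pics/w25.png

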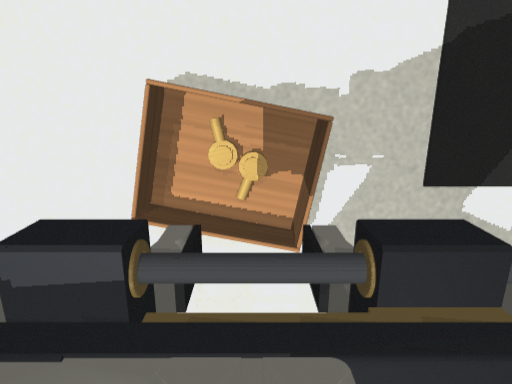

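View pics/c25.png

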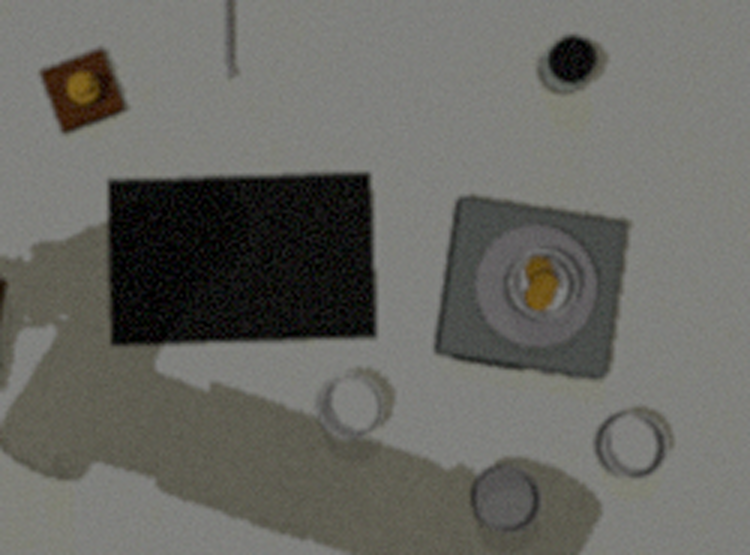

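View pics/c26.png

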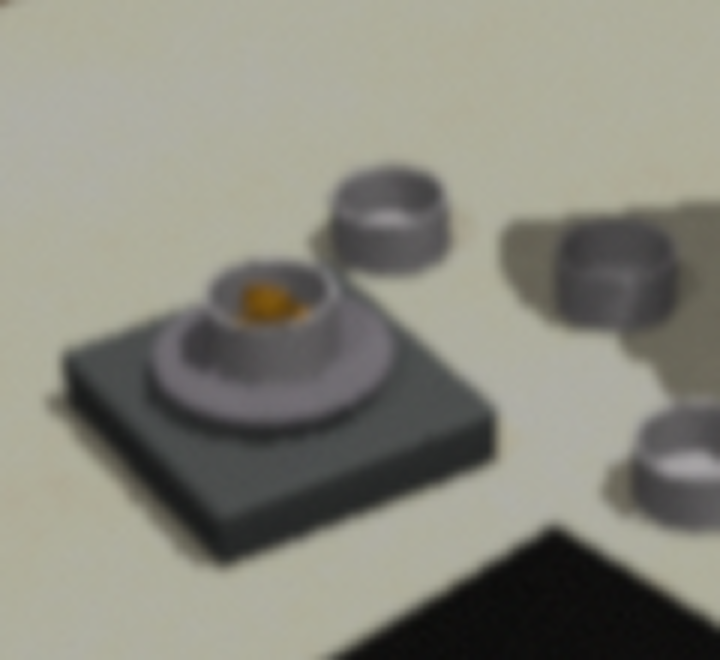

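Run:
```python
from snap import *
i,p,d=load("w19")
zr,zp=.0843,.0503
print("cup",px2w(i,251,162.3,z=zr)-[.033,0,0],[px2w(i,u,205,z=zr)[1] for u in (205,297)])
print("pan",px2w(i,251,118.6,z=zp)-[.06,0,0],[px2w(i,u,192,z=zp)[1] for u in (176.5,324)])
t,p,d=load("t25")
for n,a,z in [("cup",(541.5,283),zr),("pan",(536.5,285.5),zp),("wt knob",(84,87),.054)]:
    print(n,px2w(t,170+(a[0]+.5)/3-.5,105+(a[1]+.5)/3-.5,z=z))
crop(p,320,175,380,230,10,"pics/c27.png")
```

```text
cup [ 0.4505 -0.3132  0.0843] [np.float64(-0.28070079909058654), np.float64(-0.34564889875800203)]
pan [ 0.451  -0.3132  0.0503] [np.float64(-0.25306086563705565), np.float64(-0.37202619921325897)]
cup [ 0.4516 -0.3098  0.0843]
pan [ 0.4517 -0.3117  0.0503]
wt knob [0.6614 0.1287 0.054 ]
```

View pics/c27.png

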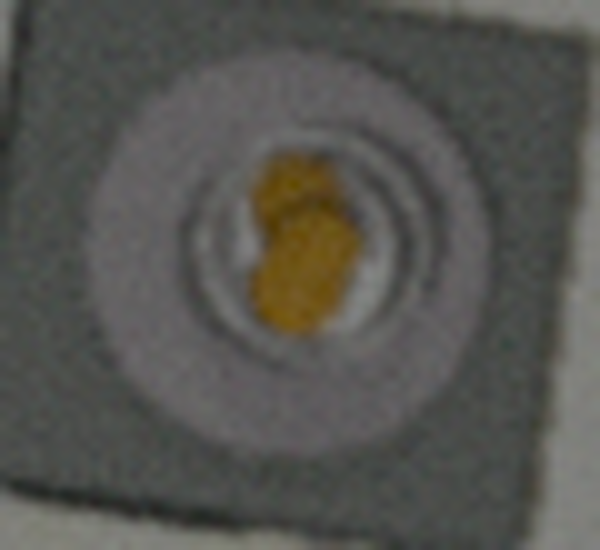

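Cup and pan centres agree to about 2 mm. Three goods are in the cup, two rejects are in the box, the weight is on its block, the mat is empty, and the tool is clear at z = 0.155. Handing in.

```bash
python3 -c "
from bench import *
print(sign_off())"
```

```text
the job is handed in; nothing more can be done
None
```

The job is handed in, at about 68 s of the 210 s allowed; no verdict was given.

**What I did, in order:**
- **Balance check:** I stood the brass weight on the pan about 1–2 mm from its centre. The pan sank about 5 mm, with over a second released. I then put the weight back upright on its block.
- **Cup:** I took the cup farthest from the base, about 0.68 m away (the others were at 0.37–0.50 m). I stood it empty on the pan, about 1 mm from centre.
- **Good castings:** All three went into the cup. One had been knocked to the mat's near edge; I found it again and picked it up from there.
- **Rejects:** Both stubbed castings went into the scrap box.

**Last checks:**
- **Cup:** The last pictures show the mat empty and the cup upright within about 2 mm of the pan's centre. One good casting rests partly on another inside the cup.
- **Rest of the bench:** Both rejects lie flat in the box and the weight is upright on its block. The jar and bur block look unmoved; I saw nothing shift the screwdriver, but checked its place only by eye. The open gripper was clear of everything.
- **Disagreement:** The top camera placed things at x ≈ 0.66 m about 4–6 mm nearer than the wrist camera did. I used the wrist values, which the scene camera backed for the weight, and the grasps confirmed them.
- **Not measured:** I could not read the pan joint directly, so its peak sink during the drops is unmeasured. My estimate was at most about 11 mm, against the 17 mm limit.

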